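Right a fallen electrode, stow it in the carrier and snap the hold-down plate on

ROBOT

A 7-joint arm with a two-finger parallel gripper is mounted at the origin on a cart in front of the work surface, level with it; the furniture and walls round the work are solid. World frame = base frame: x ahead of the robot, y to its left, z up, the work surface at z = 0. Lengths are in m, angles in rad, forces in N, time in s.
With the tool pointing down it reaches from about 0.4 to 0.85 m from the base axis. Payload 10.4 kg.
Tool frame: the origin (TCP) lies between the finger pads; the fingertips stand manip.tip_extent ahead of it and the grasp point (between the pads) lies 6 mm ahead of it (manip.tip_extent is the distance from the TCP to the fingertips, in m); z points along the fingers, y is the line along which they close (so a half turn about z gives the same grasp; the last joint's range is limited). The gripper opens to 85 mm and grips with 20 to 120 N. Pads are 22 mm wide; open, the fingers measure 114 mm over their backs; the gripper's body (76 mm by 85 mm) begins 54 mm behind the grasp point. The pads swing forward as they close: fully open they stand 13 mm farther back than shut.
Start: joints at [-1.19, 0.332, -0.065, 1.46, 0.022, 1.35, -0.088], TCP at [0.246, 0.575, 0.225] pointing down, gripper open.
Joint ranges: [-2.6, 2.6], [-0.5, 2.12], [-1.47, 1.34], [0.16, 2.42], [-1.27, 4.41], [0.06, 2.06], [-2.6, 2.6]. Speed limits (rad/s): [2.22, 2.22, 2.79, 2.79, 3.14, 3.14, 3.14].

INTERFACE

Orientations are given as a unit quaternion [x, y, z, w].
In Python, from workcell import get_obs, optics, workorder, manip gives the robot as it stands.
- The arm moves only by the tool jog_arm, never from a script. Its argument "increments" is a list of rows, each a list of 7 numbers: the shift along the tool's x, y, z in m, then the turn, a rotation vector about the tool's x, y, z in rad, then the opening, from -1 (shut) to 1 (fully open). A call has 1 to 5 rows; each row is the pose to reach, as a shift and turn from the pose commanded when the call began, along the tool's axes at that moment; what a row does not reach only later rows make up. A row lasts 1/12 s, in which the tool goes at most 41.7 mm and 7.16 degrees, less where a joint would pass 70% of its speed; a pose out of reach is approached as far as the arm can. A call with a gripper value outside its range is refused whole. The fingers move at their own pace and stop on an object; "grip_force" is the grip in N (left out, the last holds). Time passes only in rows, so rows that repeat a pose let the fingers close. It gives the time, the measured TCP pose, the force, the opening and the grip force at its end, in the units of the state.
- get_obs(): the state, without advancing time (a new reading comes with each control period).
- optics.camera(name): name is "scene" or "top" or "wrist"; returns a dict with "color" (420x560x3 uint8, red, green, blue), "depth" (420x560 float32, m along the optical axis (not along the pixel's ray), 0 where there is no reading), "K" (3x3 intrinsics, pixels), "R" (3x3) and "t" (3): a world point X has camera coordinates R X + t. Camera axes: x right, y down, z forward; pixel columns grow to the right and rows downward; lengths in m; the calibration is good to about 2 mm. The wrist camera is an equidistant fisheye: a pixel r from the principal point sees the ray r / f radians off the axis. A picture is of the moment at which its call begins.
- workorder.hand_in(): hands the job in; it is judged then, once.
The state is a dict: "clock": time; "joint_pos": joint angles; "joint_velocities": joint speeds; "tau": joint torques, N m; "position": TCP position; "ee_rot": TCP orientation; "ft_force": force on the tool from outside, world axes, zero at the start; "torque": the same for the moment, N m; "grip_width": opening from 0.0 (shut) to 1.0 (fully open); "grasp_force": force on a finger pad.
Only numpy, scipy, OpenCV 4.12 (cv2) and the standard library are available. Lean on these libraries where they do the work, as an engineer would, in place of code of your own. Each camera call takes 0.05 s, during which the arm holds its last target. There are 200 camera calls.

TASK

Get the electrode carrier ready for transport. Stand the tall electrode that has fallen over back up, put it upright into the one empty cell of the carrier so that it stands fully down on the cell floor, and then lower the hold-down plate over the carrier's two locating pins and press it down until it rests flush and both spring catches have snapped over its edge. Leave the three other electrodes standing in their cells.

Things in the scene. Friction and masses are not known exactly. Their poses are not given: they have to be found in the camera images.
- tall_electrode: Fallen electrode, 0.55 kg: steel pallet with black graphite post. Origin: centre of its foot's underside, z to the post's tip. Along z: foot 52 mm square to 8, block 49 square to 44, collar 36 square 45-53, post 22 (x) by 26 mm (y) 53-125; centre of mass at 42. Lies nose down 10 deg on block edge and post tip, post pointing to the robot, the post's sides 26 mm apart facing left and right.
- crate: Carrier: fixed open aluminium crate, 124 (x) by 148 (y) by 60 mm high, origin under its centre. Floor, walls, dividers 4 mm thick. Four cells 56 mm square at x = +-30, y = +-42. Along y = 0 a solid rib 28 mm wide, level with the rim; on it at x = +-48, y = 0 two 10 mm round-nosed locating pins, from 60 up to 90 mm.
- free_cell (a point): Centre of the floor of the empty cell (at x = -30, y = +42, z = 4 mm in the carrier's frame); axes parallel to the carrier's.
- crate_seat (a point): Middle of the carrier's rim plane, 60 mm above its underside: the plate's origin belongs here; axes parallel to the carrier's.
- plate: Loose aluminium plate lying flat, 121 (x) by 146 (y) by 6 mm, 0.35 kg, origin under its centre. Four 46 mm square windows at x = +-30, y = +-42; two 12.5 mm holes at x = +-48, y = 0. Bow handle in the middle: bar 64 mm along x, 14 mm thick (y), 14 mm high, top 49 mm above the underside, on legs at x = +-24. Fits either way round.
- plate_grip (a point): Grip point on the bow handle: middle of the bar, 40 mm above the plate's underside; pinch it across y.
- catch_near (a joint): Spring catch on the carrier's end wall at x = -62 mm, y = 0: a steel strip 18 mm wide hinged 30 mm up, with a nose sloping inwards over the plate's edge, slope from 82 down to 67 mm above the carrier's underside. rad, 0 closed (its spring keeps it there), grows as the nose is pushed outward, about 0.12 to let the plate pass. Pressing the plate past both takes some 10 to 20 N.
- catch_far (a joint): The same catch on the opposite end wall, at x = +62 mm, y = 0.
- fin_electrode_a: Electrode with three upright fins, standing in a cell of the carrier: foot 52 mm square, 65 mm high; its origin is the centre of its underside, z up
- fin_electrode_b: A second electrode with three upright fins, standing in a cell of the carrier: foot 52 mm square, 65 mm high; its origin is the centre of its underside, z up
- wedge_electrode: Electrode with a wedge-shaped head, standing in a cell of the carrier: foot 52 mm square, 88 mm high; its origin is the centre of its underside, z up

How it is judged:
By the outcome, as a careful person would: the job done as asked, in the order asked, and still so for the second after the job is handed in, with the robot touching nothing.
It also fails if it takes over 64 s, if anything falls off the work surface, if the arm or the gripper's body presses on something with over 40 N, if the wrist force passes 120 N, or if a joint passes its speed limit or range.

## Working session

There is one attempt and no reset: what is moved stays moved. The work goes in short steps, Python scripts to look and compute and a tool call to move; the robot and the scene stay as the last step left them, time stands still between calls to the robot, and variables do not carry over. Pictures are saved under pics/ and viewed, at most 13 in all, crops included, and the job is handed in when it is done.

Besides the shell and the picture viewer there is one more tool, called after "Request:" as name(argument=value, ...) on one line, values as JSON. jog_arm: Moves the arm, as the interface text tells. Its arguments: {"type":"object","properties":{"increments":{"type":"array"},"grip_force":{"type":"number"}},"required":["increments"]}

```bash
ls; mkdir -p pics; cat > h.py <<'E'
import numpy as np, cv2
from workcell import get_obs, optics, workorder, manip
E
python3 - <<'E'
from h import *
print(get_obs(), manip.tip_extent)
ims=[]
for n in("scene","top"):
    c=optics.camera(n); np.savez(f'{n}0.npz',**c); print(n,c['K'].tolist(),c['R'].round(3).tolist(),c['t'].round(3).tolist())
    cv2.imwrite(f'pics/{n}0.png',c['color'][...,::-1])
E
```

```text
pics
{'clock': 0.0, 'joint_pos': array([-1.18960603,  0.33287202, -0.06467507,  1.46092048,  0.02159694,
        1.34987031, -0.08852996]), 'joint_velocities': array([ 1.29887117e-03, -2.51751472e-04, -4.90354205e-04,  5.49540781e-05,
       -4.59491796e-04,  6.29194715e-05,  6.36989476e-04]), 'tau': array([-5.04532400e-04, -6.25450802e+01,  4.86546883e-02, -3.91612244e+01,
        1.61372276e-02,  9.95133334e-03,  7.16555263e-06]), 'position': array([0.24544023, 0.57439392, 0.22422572]), 'ee_rot': array([ 2.00542777e-01,  9.79684705e-01, -6.79469165e-04, -1.04830343e-04]), 'ft_force': array([0.01253734, 0.55002793, 0.16338797]), 'torque': array([ 0.00716939, -0.02115073,  0.01380233]), 'grasp_force': 0.0, 'grip_width': 0.9975055323839243} 0.025
scene [[410.37912911538854, 0.0, 281.6903938754046], [0.0, 410.37912911538854, 209.26126783252167], [0.0, 0.0, 1.0]] [[0.872, -0.49, -0.005], [-0.218, -0.38, -0.899], [0.439, 0.785, -0.438]] [-0.493, 0.138, 0.727]
top [[497.1424546121772, 0.0, 278.41428971244954], [0.0, 497.1424546121772, 212.98216662325865], [0.0, 0.0, 1.0]] [[0.026, -1.0, 0.009], [-0.997, -0.026, -0.078], [0.078, -0.007, -0.997]] [-0.116, 0.558, 1.183]
```

View pics/scene0.png

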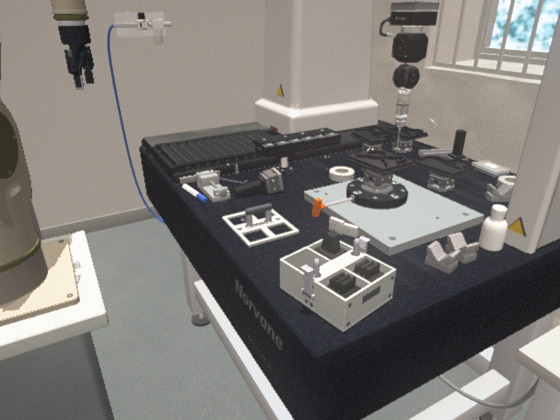

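View pics/top0.png

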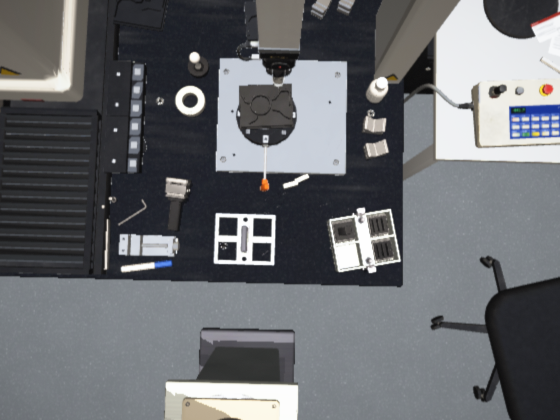

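The scene shows the carrier at about (337,280), the plate at (260,223) and the electrode near (262,182). In the top view the carrier is at (364,240) with its empty cell near-left at (345,258). The plate is at (245,239), and the electrode has its block at (177,186) and its post at (175,215).

```bash
cat >> h.py <<'E'
def world(c,u,v,z):
    "pixel -> point on plane z (pinhole)"
    d=c['R'].T@np.linalg.solve(c['K'],np.array([u,v,1.])); o=-c['R'].T@c['t']
    return o+d*(z-o[2])/d[2]
def cloud(c):
    v,u=np.indices(c['depth'].shape); d=c['depth']
    p=np.stack([u*d,v*d,d],-1)@np.linalg.inv(c['K']).T
    return (p-c['t'])@c['R']
E
python3 - <<'E'
from h import *
c=dict(np.load('top0.npz')); P=cloud(c); g=c['color'].astype(int)
def rect(n,box,zlo,zhi,m=None):
    u0,v0,u1,v1=box; s=P[v0:v1,u0:u1].reshape(-1,3); k=(s[:,2]>zlo)&(s[:,2]<zhi)
    if m is not None:k&=m[v0:v1,u0:u1].ravel()
    q=s[k]; r=cv2.minAreaRect((q[:,:2]*1000).astype(np.float32)); print(n,len(q),np.round(r[0],1),np.round(r[1],1),round(r[2],2),'z',np.median(q[:,2]).round(4))
w=g.min(2)>150
rect('plate',(205,205,285,275),-.01,.02,w)
rect('crate',(322,200,408,280),.05,.066)
rect('handle',(230,215,260,260),.03,.06)
rect('elec all',(155,172,195,235),.008,.08)
rect('elec hi',(155,172,195,235),.045,.08)
z=P[...,2]
print((z[172:236:3,162:194:3]*1000).round().astype(int))
print('floor',np.median(z[270:280,200:300]))
A=[cv2.resize(c['color'][v:v+75,u:u+75],None,fx=5,fy=5,interpolation=2) for u,v in((140,168),(325,202))]
cv2.imwrite('pics/crop1.png',np.hstack(A)[...,::-1])
E
```

```text
plate 1538 [497.2 -19.2] [148.7 124. ] 89.72 z 0.0057
crate 1668 [ 501.6 -304.3] [132.2 149.3] 11.4 z 0.0593
handle 159 [497.7 -20.3] [61.6 12.3] 1.9 z 0.0487
elec all 845 [578.5 146.2] [ 52.1 127.4] 85.44 z 0.0409
elec hi 365 [611.1 145.1] [51.4 50.5] 82.68 z 0.0517
[[-3  1 -2  1  0 -1  2  3  1 -3 -3]
 [ 0  0  2 -2 -1  2  0  5  2 -3  4]
 [-5 -1 57 56 54 48 23  1  3  1 -4]
 [ 0 -1 55 51 55 56 58 56 58 35  0]
 [-1  1 52 51 53 54 48 53 52 18 -3]
 [-2 -2 52 53 50 56 53 53 48 12 -3]
 [ 3 51 54 47 51 50 50 52 43 21 -1]
 [ 2 -5 48 49 48 51 52 47 38  3 -2]
 [ 1 -1 42 45 47 49 47 49 25 -3 -1]
 [ 6  3 38 43 45 43 42 35  3  3  3]
 [ 1  2  2 35 36 33 28  1  1  1  4]
 [ 3 -2  3 29 34 30 33  0  0  2  1]
 [ 0 -2  0 35 29 29 25  0  2  3 -1]
 [ 4  4  4 30 27 29 23  3 -1 -4 -2]
 [-1  0 -3 26 28 29 18  5 -1 -2  3]
 [ 2  0 -4 30 24 25  2 -2 -3  5  1]
 [-2  0 22 28 23 22 -1  1  7  1 -1]
 [-2 -4 24 23 31 23 -3  2 -1 -5 -3]
 [ 3  0 24 26 24 21 -1 -4 -1  1 -2]
 [ 1  0 -1 20 24 20  1  3  3  0  0]
 [ 2  0 -3  2  1  2 -1  0  1  0  0]
 [ 4 -1 -2  0  2  1 -1  1  1  2  0]]
floor 0.0003963699367781886
```

View pics/crop1.png

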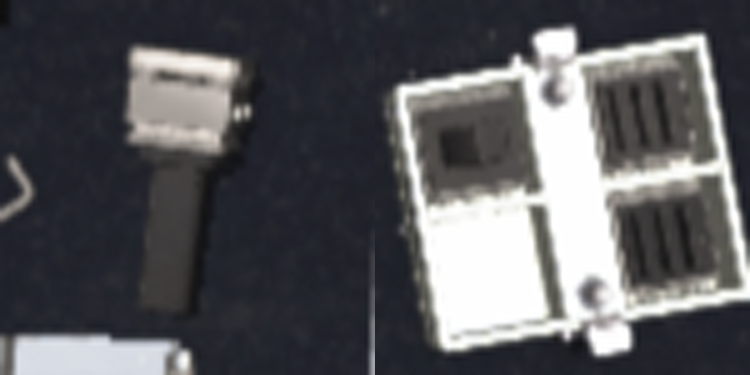

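The left crop shows the fallen electrode with its block at about (177,187) in full-frame pixels and its post tip at about (173,230), pointing at the robot and a few degrees left. In the right crop the carrier is yawed about +11°, the near-left cell is empty, and the pins are at (436,290)/5 and (555,85)/5 within the crop.

```bash
cat >> h.py <<'E'
from scipy.spatial.transform import Rotation as Ro, Slerp
def down(yaw): # tool z down, tool y at world azimuth 90deg+yaw, tool x at 180+yaw
    return Ro.from_euler('z',yaw,degrees=True)*Ro.from_matrix(np.array([[-1,0,0],[0,1,0],[0,0,-1.]]))
def plan(p,R,nmax=5):
    "increments per call (tool axes at each call's start) from measured pose to p,R"
    o=get_obs(); p0=o['position'];R0=Ro.from_quat(o['ee_rot']); p=np.array(p)
    D=np.linalg.norm(p-p0);A=(R0.inv()*R).magnitude()
    rows=max(D/.040,A/.12); n=max(1,int(np.ceil(rows/nmax)))
    S=Slerp([0,1],Ro.concatenate([R0,R]))
    print('rows',round(rows,1),'calls',n)
    for i in range(n):
        a,b=i/n,(i+1)/n
        d=S(a).inv().apply((p-p0)/n); w=(S(a).inv()*S(b)).as_rotvec()
        print([round(float(x),4) for x in d],[round(float(x),3) for x in w])
E
python3 - <<'E'
from h import *
c=dict(np.load('top0.npz')); P=cloud(c)
z=P[...,2]
print('tip',world(c,173,231,.02).round(3),'block',world(c,177,186,.052).round(3))
print((z[232:262:3,112:190:4]*1000).round().astype(int))
print('vise corner',world(c,180,235,.03).round(3))
s=P[172:236,155:195].reshape(-1,3); s=s[(s[:,2]>.01)&(s[:,2]<.04)&(s[:,0]<.578)]
r=cv2.minAreaRect((s[:,:2]*1000).astype(np.float32));print('post',r)
vx,vy,x0,y0=cv2.fitLine(s[:,:2].astype(np.float32),cv2.DIST_L2,0,.001,.001).ravel();print('line',vx,vy,x0,y0,np.degrees(np.arctan2(vy,vx)))
plan([.545,.15,.20],down(-5))
E
```

```text
tip [0.511 0.152 0.02 ] block [0.616 0.141 0.052]
[[ 3  2  0  3  2 -3  0  1  2  0 -1  3  0  4 -3  2  2 -1  0  0]
 [ 1  2 40 37 37 42 40 38 18 16 14 17 13 -1 -2 -4  0 -1 -3  0]
 [ 0 -2 45 41 37 42 40 32 16 16 13 13 13 13 31 29 29  5  0 -1]
 [-1  0 41 42 38 43 43 35 10 15 18 16 11 12 33 33 29  0 -2  2]
 [ 2 -5 38 40 33 38 42 36 33 31 27 30 32 27 33 39 36 -2 -1  4]
 [-3  1 41 39 31 39 36 35 13 18 14 14 13 14 31 32 34 -2 -4 -2]
 [ 3  1 44 36 30 41 38 31 13 15 14 14 19 12 33 32 26  2 -2  4]
 [ 2  2 42 42 28 41 40 36 11 15 14 18 17 13 13 14  5  1  2  3]
 [-3 -2  0  0 -1  5 -2  2 -2 -2  2  0  7 -3  1  0 -3  2  1  0]
 [ 0 -2 -2 -1  1 -3  0  2  2  1  1 -1 -1  0 -1 -3  0  3  0  1]]
vise corner [0.501 0.133 0.03 ]
post ((534.261962890625, 157.2974395751953), (42.460445404052734, 95.4514389038086), 64.6983642578125)
line 0.9706334 -0.24056363 0.5460023 0.15070358 -13.919807
rows 13.0 calls 3
[-0.1474, -0.0908, 0.0082] [-0.0, -0.0, -0.106]
[-0.137, -0.1059, 0.0082] [-0.0, -0.0, -0.106]
[-0.1251, -0.1197, 0.0081] [-0.0, -0.0, -0.106]
```

Request:
jog_arm(increments=[[-0.147, -0.091, 0, 0, 0, -0.106, 1], [-0.147, -0.091, 0, 0, 0, -0.106, 1], [-0.147, -0.091, 0, 0, 0, -0.106, 1], [-0.147, -0.091, 0, 0, 0, -0.106, 1], [-0.147, -0.091, 0, 0, 0, -0.106, 1]])

```text
clock: 0.52
position: [0.3506, 0.4266, 0.2251]
ee_rot: [0.153, 0.988, -0.001, 0.001]
ft_force: [1.1, 0.3, 0.5]
grip_width: 0.999
grasp_force: 0.0
```

Request:
jog_arm(increments=[[-0.137, -0.106, 0, 0, 0, -0.106, 1], [-0.137, -0.106, 0, 0, 0, -0.106, 1], [-0.137, -0.106, 0, 0, 0, -0.106, 1], [-0.137, -0.106, 0, 0, 0, -0.106, 1], [-0.137, -0.106, 0, 0, 0, -0.106, 1]])

```text
clock: 0.93
position: [0.4492, 0.2845, 0.225]
ee_rot: [0.1, 0.995, -0.001, 0.001]
ft_force: [0.6, -0.8, 1.0]
grip_width: 1.001
grasp_force: 0.0
```

Request:
jog_arm(increments=[[-0.125, -0.12, 0.02, 0, 0, -0.106, 1], [-0.125, -0.12, 0.02, 0, 0, -0.106, 1], [-0.125, -0.12, 0.02, 0, 0, -0.106, 1], [-0.125, -0.12, 0.02, 0, 0, -0.106, 1], [-0.125, -0.12, 0.02, 0, 0, -0.106, 1]])

```text
clock: 1.35
position: [0.5474, 0.1428, 0.2041]
ee_rot: [0.047, 0.999, -0.002, 0.0]
ft_force: [1.0, -1.0, 0.0]
grip_width: 1.0
grasp_force: 0.0
```

```bash
python3 - <<'E'
from h import *
o=get_obs();print(o['clock'],o['position'],Ro.from_quat(o['ee_rot']).as_matrix().round(3).tolist(),o['joint_pos'].round(3))
c=optics.camera('wrist'); np.savez('w1.npz',**c); print(c['K'].round(1).tolist(),c['R'].round(3).tolist(),(-c['R'].T@c['t']).round(3))
cv2.imwrite('pics/w1.png',c['color'][...,::-1])
E
```

```text
1.35 [0.54736576 0.14283909 0.20407681] [[-0.996, 0.094, 0.0], [0.094, 0.996, -0.003], [-0.001, -0.003, -1.0]] [-0.563  0.212  0.26   1.665 -0.053  1.272  1.184]
[[325.2, 0.0, 273.5], [0.0, 325.2, 210.9], [0.0, 0.0, 1.0]] [[0.094, 0.996, -0.003], [0.958, -0.089, 0.272], [0.27, -0.028, -0.962]] [0.48  0.15  0.353]
```

View pics/w1.png

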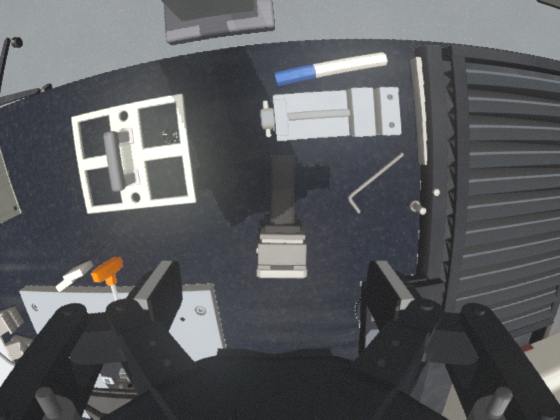

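The wrist view shows the post from (284,157) to (284,225), the block at (282,255), the clamp at (335,113) beyond the tip and the plate at (133,153).

```bash
cat >> h.py <<'E'
def fray(c,u,v):
    K=c['K'];dx=(np.asarray(u)-K[0,2])/K[0,0];dy=(np.asarray(v)-K[1,2])/K[1,1];th=np.hypot(dx,dy)+1e-9
    s=np.sin(th)/th
    return np.stack([dx*s,dy*s,np.cos(th)],-1)
def fworld(c,u,v,z):
    d=fray(c,u,v)@c['R'];o=-c['R'].T@c['t'];return o+d*((z-o[2])/d[...,2])[...,None]
def fcloud(c):
    v,u=np.indices(c['depth'].shape);r=fray(c,u,v);return (r/r[...,2:]*c['depth'][...,None]-c['t'])@c['R']
E
python3 - <<'E'
from h import *
c=dict(np.load('w1.npz'));P=fcloud(c)
s=P[150:290,240:320].reshape(-1,3)
print('table',np.median(s[s[:,2]<.008,2]))
for x in np.arange(.5,.66,.008):
    q=s[(abs(s[:,0]-x)<.004)&(s[:,2]>.013)&(s[:,2]<.09)]
    if len(q)>5: print(x.round(3),len(q),'y',np.percentile(q[:,1],[2,50,98]).round(4),'z',np.percentile(q[:,2],[10,50,90]).round(4))
E
```

```text
table -0.0003871728169661
0.516 137 y [0.1434 0.1546 0.168 ] z [0.0195 0.0216 0.0227]
0.524 197 y [0.1428 0.1549 0.1674] z [0.0207 0.0226 0.0238]
0.532 200 y [0.142  0.1542 0.1668] z [0.0221 0.024  0.0254]
0.54 203 y [0.1402 0.1533 0.1661] z [0.0226 0.0253 0.0264]
0.548 203 y [0.1394 0.1521 0.1646] z [0.0246 0.0265 0.0277]
0.556 197 y [0.1386 0.1509 0.1635] z [0.0258 0.0278 0.0292]
0.564 194 y [0.138  0.1504 0.1629] z [0.027  0.0293 0.0304]
0.572 198 y [0.1373 0.1494 0.1622] z [0.0286 0.0305 0.0317]
0.58 242 y [0.1317 0.1463 0.1614] z [0.03   0.0323 0.0398]
0.588 398 y [0.1261 0.1467 0.165 ] z [0.0329 0.0408 0.046 ]
0.596 394 y [0.1241 0.1461 0.1689] z [0.0422 0.0458 0.0482]
0.604 423 y [0.1225 0.1477 0.17  ] z [0.0461 0.0497 0.0509]
0.612 386 y [0.1215 0.145  0.1692] z [0.0502 0.0513 0.0523]
0.62 295 y [0.1208 0.1461 0.1684] z [0.0515 0.0524 0.0534]
0.628 485 y [0.1183 0.1434 0.1679] z [0.043  0.0544 0.0563]
0.636 61 y [0.14   0.1602 0.1688] z [0.0533 0.0559 0.0566]
```

Request:
jog_arm(increments=[[0.014, 0.01, 0.04, 0, 0, 0.01, 0.6], [0.014, 0.01, 0.08, 0, 0, 0.01, 0.6], [0.014, 0.01, 0.12, 0, 0, 0.01, 0.6], [0.014, 0.01, 0.15, 0, 0, 0.01, 0.6], [0.014, 0.01, 0.16, 0, 0, 0.01, 0.6]], grip_force=20)

```text
clock: 1.82
position: [0.5282, 0.1612, 0.0402]
ee_rot: [0.047, 0.999, -0.001, -0.003]
ft_force: [0.3, 0.0, -1.3]
grip_width: 0.801
grasp_force: 0.0
```

Request:
jog_arm(increments=[[0, 0, 0.008, 0, 0, 0, 0.6], [0, 0, 0.016, 0, 0, 0, 0.4], [0, 0, 0.016, 0, 0, 0, 0.2]])

```text
clock: 2.07
position: [0.5319, 0.1617, 0.0291]
ee_rot: [0.048, 0.999, 0.0, 0.0]
ft_force: [-0.0, -0.3, 0.5]
grip_width: 0.605
grasp_force: 0.0
```

Request:
jog_arm(increments=[[0, -0.008, 0, 0, 0, 0, 0.2], [0, -0.008, 0, 0, 0, 0, 0.2], [0, -0.008, 0, 0, 0, 0, 0.1]])

```text
clock: 2.32
position: [0.5317, 0.1528, 0.0303]
ee_rot: [0.049, 0.999, 0.0, 0.001]
ft_force: [0.6, 1.0, 0.2]
grip_width: 0.549
grasp_force: 0.0
```

Request:
jog_arm(increments=[[0, 0, 0, 0, 0, 0, -1], [0, 0, 0, 0, 0, 0, -1], [0, 0, 0, 0, 0, 0, -1], [0, 0, 0, 0, 0, 0, -1], [0, 0, 0, 0, 0, 0, -1]])

```text
clock: 2.73
position: [0.5308, 0.1535, 0.029]
ee_rot: [0.048, 0.999, 0.0, 0.0]
ft_force: [-0.6, -0.6, 0.6]
grip_width: 0.004
grasp_force: 0.0
```

```bash
python3 - <<'E'
from h import *
c=optics.camera('wrist'); np.savez('w2.npz',**c)
cv2.imwrite('pics/w2.png',c['color'][...,::-1])
t=optics.camera('top');P=cloud(t);z=P[...,2]
s=P[150:245,140:215].reshape(-1,3);print((z[172:236:3,150:200:3]*1000).round().astype(int))
E
```

```text
[[ -3   3  -1   2   0   3   1   3   1   0   2  -5   3   0   0  -1   0]
 [380  -4   4   1   2   0   3   0   2   0   3  -2   0   0   5  -3   0]
 [388   1  -3   3  -3  -2  60  58  58  42  28   3  -1  -4  -3   0   7]
 [401 377  -3   2  -1   0  59  57  55  56  54  57  54  30   4   2   2]
 [407 388 348   3   4   0  53  54  52  56  52  54  54  17   2   1   1]
 [411 391 371   0  -4   0  52  54  47  51  53  55  51  13  -4   2   2]
 [415 397 373   1   1  48  53  50  54  49  50  55  47  19   2   0   2]
 [420 405 383 355   0   5  45  48  46  48  51  48  37   0   3   5  -3]
 [419 412 385 361   3  -3  41  47  52  47  46  47  24   2   0   2  -1]
 [426 416 391 367 262 231  43  40  40  40  40  30   1  -3   0  -1   1]
 [432 419 397 374 350 253 231  31  37  37  28  -2   0   2  -1   0   1]
 [436 417 403 379 355 279 247  33  32  31  26   1  -2   0   0  -2   4]
 [440 421 406 388 360 289 260 233  33  31  25   1   0   2   0  -2   0]
 [446 426 413 389 367 294 264 244 181  28  22   0   2   6   2   1   4]
 [451 432 412 397 372 346 264 246 189  29  15   5  -3   1  -4  -2   1]
 [453 436 414 403 380 357 265 245 195 163 146 124 126 127  -2   0   4]
 [453 442 419 403 383 361 261 242 189 158 145 139 129 129   3  -1   0]
 [453 448 425 401 388 364 251 232 181 155 145 139 131 126  -3   0   2]
 [453 452 433 407 385 360 245 196 173  99 107 123 131 127   4   0   3]
 [450 452 434 412 390 365 233 178  24  21   2  -4   2   3   3   7   2]
 [447 450 441 422 394 372 178   2   2   0   2   3   5   2  -2   0  -3]
 [453 449 443 424 403 378   2  -3   3   0  -3  -3   0   1  -3   4  -4]]
```

View pics/w2.png

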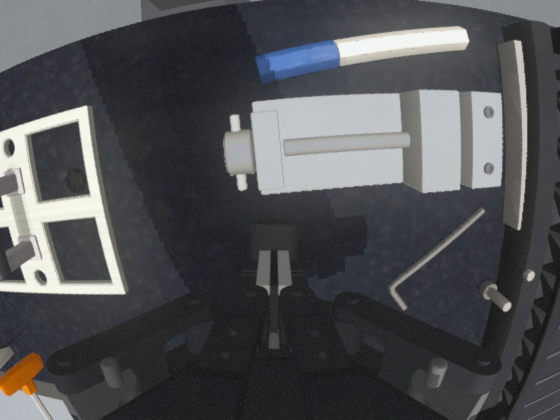

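The view shows both fingers at about (273,268), with the post's end visible behind the tips at (272,240). I'll check the fingertip positions in depth.

```bash
python3 - <<'E'
from h import *
o=get_obs();print(o['grip_width'],o['grasp_force'],o['position'])
c=dict(np.load('w2.npz'));P=fcloud(c)
print('table',np.median(P[240:300,180:230,2]))
for v in range(222,300,5):
    print(v,[ (int(p[0]*1000),int(p[1]*1000),int(p[2]*1000)) for p in P[v,244:304:6]])
E
```

```text
-0.001518275126312349 0.0 [0.53082038 0.15343612 0.02899313]
table -0.00028652720368851854
222 [(518, 138, 0), (513, 143, 14), (514, 146, 15), (514, 149, 15), (514, 152, 14), (514, 156, 15), (515, 159, 14), (515, 162, 14), (516, 165, 13), (521, 169, 0)]
227 [(521, 137, -1), (515, 143, 18), (514, 146, 21), (514, 150, 22), (515, 153, 21), (515, 156, 20), (515, 159, 21), (516, 162, 21), (516, 165, 21), (518, 168, 15)]
232 [(524, 137, 0), (518, 143, 18), (517, 146, 22), (517, 149, 21), (518, 152, 20), (518, 155, 22), (518, 158, 22), (518, 161, 22), (519, 164, 21), (521, 168, 16)]
237 [(527, 137, 0), (520, 143, 19), (519, 146, 22), (520, 149, 21), (520, 152, 22), (520, 155, 21), (520, 158, 23), (521, 161, 22), (521, 164, 21), (530, 168, 0)]
242 [(530, 137, 0), (523, 142, 19), (522, 146, 21), (522, 149, 23), (523, 152, 22), (523, 155, 22), (523, 158, 22), (523, 161, 22), (524, 164, 22), (533, 168, 0)]
247 [(534, 136, -1), (525, 142, 20), (525, 145, 22), (525, 148, 22), (525, 152, 23), (525, 155, 23), (525, 158, 23), (526, 161, 23), (527, 164, 22), (536, 168, 0)]
252 [(537, 136, 0), (528, 1
[... 918 characters left out ...]
60, 66), (525, 162, 59), (525, 164, 58)]
282 [(523, 143, 63), (524, 145, 62), (519, 148, 71), (520, 150, 69), (520, 153, 70), (520, 155, 70), (521, 157, 69), (520, 159, 71), (525, 162, 62), (525, 164, 63)]
287 [(518, 145, 76), (517, 147, 77), (517, 149, 78), (519, 151, 75), (521, 153, 72), (521, 155, 72), (521, 157, 72), (520, 159, 75), (519, 161, 78), (519, 163, 78)]
292 [(518, 145, 80), (518, 147, 80), (518, 149, 80), (519, 151, 79), (524, 152, 71), (524, 155, 72), (520, 157, 78), (520, 159, 78), (519, 161, 81), (518, 163, 82)]
297 [(518, 145, 83), (518, 147, 84), (518, 149, 84), (519, 151, 83), (524, 152, 74), (526, 154, 72), (521, 157, 80), (520, 159, 82), (520, 161, 82), (520, 163, 82)]
```

```bash
python3 - <<'E'
from h import *
print(manip.tip_extent, [a for a in dir(manip) if a[0]!='_'])
for n,T in(('w1',.2041),('w2',.029)):
    c=dict(np.load(n+'.npz'));P=fcloud(c);s=P.reshape(-1,3)
    k=(s[:,2]>.035 if n=='w2' else s[:,2]>.1)&(np.hypot(s[:,0]-(.547 if n=='w1' else .531),s[:,1]-(.143 if n=='w1' else .1535))<.075)&(c['depth'].ravel()>0)
    q=s[k]; print(n,len(q),'z-TCP percentiles',(np.percentile(q[:,2],[0,1,5,20,50])-T).round(4))
    q=q[q[:,2]<np.percentile(q[:,2],2)];print(q.mean(0).round(3), (q[:,1].min(),q[:,1].max()))
E
```

```text
0.025 ['MotionError', 'tip_extent']
w1 47095 z-TCP percentiles [0.0185 0.0256 0.0412 0.0728 0.0905]
[0.545 0.144 0.23 ] (np.float64(0.08853395412606939), np.float64(0.20000300898309903))
w2 48369 z-TCP percentiles [0.006  0.0184 0.0442 0.0653 0.0882]
[0.521 0.154 0.046] (np.float64(0.13822652677273373), np.float64(0.16858610953705772))
```

The calibrated depth puts the shut fingertips at z≈0.038, about 9 mm behind the reported TCP and not 25 mm ahead of it. The fingers therefore closed above the post, and the missing contact force agrees. I'll use the measured offset, so I reopen and go about 29 mm lower.

Request:
jog_arm(increments=[[0, 0, -0.003, 0, 0, 0, 0.5], [0, 0, -0.003, 0, 0, 0, 0.5], [0, 0, -0.003, 0, 0, 0, 0.5], [0, 0, -0.003, 0, 0, 0, 0.5]])

```text
clock: 3.17
position: [0.5309, 0.1534, 0.0321]
ee_rot: [0.048, 0.999, 0.0, 0.0]
ft_force: [-0.8, 0.6, 0.6]
grip_width: 0.563
grasp_force: 0.0
```

Request:
jog_arm(increments=[[0, 0, 0.008, 0, 0, 0.01, 0.5], [0, 0, 0.016, 0, 0, 0.01, 0.5], [0, 0, 0.024, 0, 0, 0.01, 0.5], [0, 0, 0.028, 0, 0, 0.01, 0.5], [0, 0, 0.03, 0, 0, 0.01, 0.5]])

```text
clock: 3.58
position: [0.5301, 0.1531, 0.0006]
ee_rot: [0.053, 0.999, -0.0, -0.001]
ft_force: [0.2, 0.4, -0.7]
grip_width: 0.75
grasp_force: 0.0
```

Request:
jog_arm(increments=[[0, 0, 0, 0, 0, 0, -1], [0, 0, 0, 0, 0, 0, -1], [0, 0, 0, 0, 0, 0, -1], [0, 0, 0, 0, 0, 0, -1]], grip_force=20)

```text
clock: 3.92
position: [0.5311, 0.1534, 0.0024]
ee_rot: [0.053, 0.999, 0.0, 0.0]
ft_force: [-0.1, -0.1, 1.2]
grip_width: 0.297
grasp_force: 25.5
```

Request:
jog_arm(increments=[[-0.002, 0, -0.012, 0, 0, 0, -1], [-0.005, 0, -0.026, 0, 0, 0, -1], [-0.01, 0, -0.04, 0, 0, 0, -1], [-0.018, 0, -0.054, 0, 0, 0, -1], [-0.026, 0, -0.068, 0, 0, 0, -1]])

```text
clock: 4.33
position: [0.5563, 0.1504, 0.0702]
ee_rot: [0.053, 0.999, -0.0, -0.001]
ft_force: [1.5, 0.1, -6.0]
grip_width: 0.302
grasp_force: 22.9
```

Request:
jog_arm(increments=[[-0.01, 0, -0.012, 0, 0, 0, -1], [-0.02, 0, -0.022, 0, 0, 0, -1], [-0.03, 0, -0.03, 0, 0, 0, -1], [-0.035, 0, -0.034, 0, 0, 0, -1], [-0.035, 0, -0.034, 0, 0, 0, -1]])

```text
clock: 4.75
position: [0.5923, 0.1466, 0.1042]
ee_rot: [0.053, 0.999, 0.0, 0.0]
ft_force: [-0.1, -0.1, -6.2]
grip_width: 0.297
grasp_force: 22.2
```

```bash
cat >> h.py <<'E'
def pair(n,sb,wb=(0,0,560,420)):
    s=optics.camera('scene');w=optics.camera('wrist');np.savez(n+'s.npz',**s);np.savez(n+'w.npz',**w)
    f=lambda c,b,W:cv2.resize(c['color'][b[1]:b[3],b[0]:b[2]],(W,400),interpolation=2)
    cv2.imwrite(f'pics/{n}.png',np.hstack([f(s,sb,400),f(w,wb,400)])[...,::-1]);return s,w
E
python3 - <<'E'
from h import *
pair('p3',(190,60,340,210))
o=get_obs();print(o['clock'],o['position'],o['grasp_force'],o['torque'],o['ft_force'])
E
```

```text
4.85 [0.59063763 0.14678753 0.10302885] 22.16919779777527 [ 0.02516416  0.2206049  -0.03793503] [-0.60293909 -0.5022585  -6.11996823]
```

View pics/p3.png

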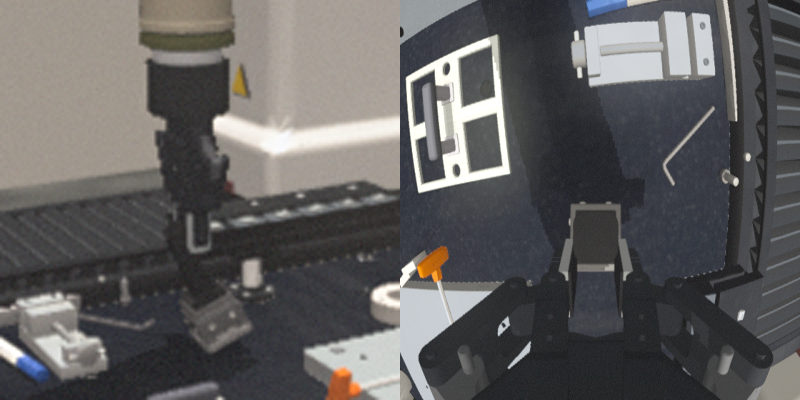

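The electrode hangs clear of the table (−6.1 N) in the light grip, swung most of the way up. Its foot is still out to the far side, about 35–40° from upright. I'll raise it and tilt the tool back to bring it upright.

Request:
jog_arm(increments=[[0, 0, -0.02, 0, 0.05, 0, -1], [0, 0, -0.04, 0, 0.15, 0, -1], [0, 0, -0.05, 0, 0.27, 0, -1], [0, 0, -0.05, 0, 0.39, 0, -1], [0, 0, -0.05, 0, 0.5, 0, -1]])

```text
clock: 5.27
position: [0.5919, 0.1473, 0.1551]
ee_rot: [0.051, 0.967, 0.014, -0.248]
ft_force: [1.9, 0.9, -7.5]
grip_width: 0.297
grasp_force: 22.0
```

Request:
jog_arm(increments=[[0, 0, 0, 0, 0.06, 0, -1], [0, 0, 0, 0, 0.1, 0, -1], [0, 0, 0, 0, 0.1, 0, -1], [0, 0, 0, 0, 0.1, 0, -1]])

```text
clock: 5.6
position: [0.5915, 0.1468, 0.1524]
ee_rot: [0.051, 0.954, 0.015, -0.295]
ft_force: [-0.3, -0.6, -5.8]
grip_width: 0.3
grasp_force: 22.1
```

```bash
python3 - <<'E'
from h import *
s,w=pair('p4',(190,60,340,210))
o=get_obs();print(o['clock'],o['position'],o['grasp_force'],o['torque'],o['ft_force'],o['joint_pos'].round(2));R=Ro.from_quat(o['ee_rot']);print(R.as_matrix().round(3))
P=fcloud(w).reshape(-1,3); q=R.inv().apply(P-o['position']) # in tool frame
k=(abs(q[:,1])<.011)&(q[:,2]>-.08)&(q[:,2]<.12)&(abs(q[:,0])<.09)&(w['depth'].ravel()>0)
q=q[k];P=P[k]
for z in np.arange(.0,.26,.01):
    m=abs(P[:,2]-z)<.005
    if m.sum()>5: print(z.round(3),m.sum(),'x',np.percentile(P[m,0],[5,50,95]).round(3))
E
```

```text
5.7 [0.59143304 0.14732062 0.15426735] 22.08348423242569 [-0.13884684 -1.41925786 -0.0250819 ] [-1.10444664 -0.17354376 -5.35879394] [-0.34  0.81  0.23  1.04 -0.31  1.89  1.33]
[[-0.822  0.105 -0.56 ]
 [ 0.087  0.994  0.06 ]
 [ 0.563  0.    -0.827]]
0.09 32 x [0.595 0.596 0.597]
0.1 181 x [0.592 0.595 0.597]
0.11 265 x [0.552 0.555 0.594]
0.12 106 x [0.559 0.56  0.562]
0.18 776 x [0.594 0.6   0.603]
0.19 2113 x [0.583 0.59  0.598]
0.22 118 x [0.621 0.629 0.63 ]
0.23 50 x [0.62  0.623 0.63 ]
```

View pics/p4.png

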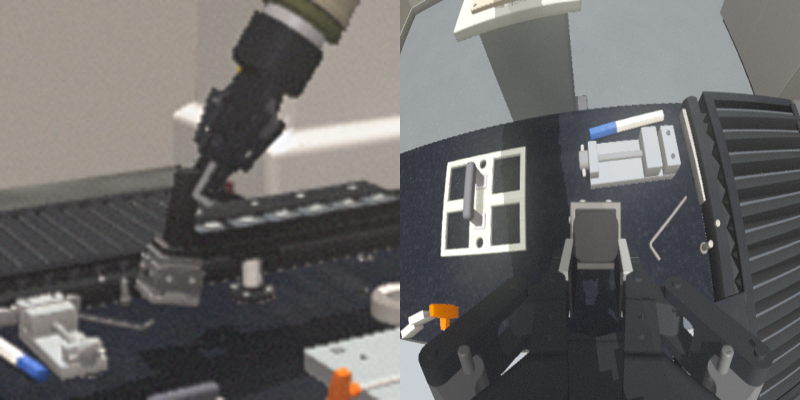

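The electrode now hangs nearly upright, with its block at about (172,275) in the left half of the picture. I'll measure the remaining tilt from the post's end face.

```bash
python3 - <<'E'
from h import *
w=dict(np.load('p4w.npz'));o=get_obs()
P=fcloud(w).reshape(-1,3)
k=(P[:,2]>.165)&(P[:,2]<.2)&(abs(P[:,1]-.1475)<.009)&(P[:,0]>.57)&(P[:,0]<.61)
q=P[k];n=0
for i in range(3):
    A=np.c_[q[:,:2],np.ones(len(q))];c,*_=np.linalg.lstsq(A,q[:,2],rcond=None);r=q[:,2]-A@c;q=q[abs(r)<.003]
print(len(q),c,np.degrees(np.arctan(c[:2])),q.mean(0),q.min(0),q.max(0))
k=(P[:,0]>.5)&(P[:,0]<.66)&(abs(P[:,1]-.1475)<.06)&(P[:,2]>.02)&(P[:,2]<.17)
q=P[k]
for z in np.arange(.03,.17,.01):
    m=abs(q[:,2]-z)<.005
    if m.sum()>3: print(z.round(3),m.sum(),'x',np.percentile(q[m,0],[2,50,98]).round(3),'y',np.percentile(q[m,1],[2,50,98]).round(3))
E
```

```text
2388 [-0.22030968  0.0235165   0.31310045] [-12.42434182   1.34714764] [0.59235926 0.14750118 0.18606668] [0.5808557  0.13850593 0.18208933] [0.60352934 0.15649967 0.18969539]
0.09 66 x [0.55  0.596 0.598] y [0.125 0.144 0.168]
0.1 378 x [0.545 0.595 0.598] y [0.126 0.147 0.175]
0.11 802 x [0.551 0.556 0.595] y [0.128 0.151 0.174]
0.12 205 x [0.558 0.56  0.564] y [0.133 0.15  0.168]
0.16 85 x [0.598 0.604 0.612] y [0.133 0.134 0.16 ]
0.17 160 x [0.587 0.597 0.616] y [0.124 0.158 0.172]
```

Request:
jog_arm(increments=[[0, 0, 0, 0, -0.08, 0, -1], [-0.005, 0, 0.008, 0, -0.15, 0, -1], [-0.014, 0, 0.021, 0, -0.21, 0, -1], [-0.0225, 0, 0.033, 0, -0.21, 0, -1], [-0.0225, 0, 0.033, 0, -0.21, 0, -1]])

```text
clock: 6.12
position: [0.5893, 0.1476, 0.1127]
ee_rot: [0.051, 0.979, 0.01, -0.195]
ft_force: [-1.6, 0.0, -6.9]
grip_width: 0.3
grasp_force: 22.0
```

```bash
cat >> h.py <<'E'
def tipface(w,z0,ctr,tol=.015,quiet=False):
    P=fcloud(w).reshape(-1,3)
    q=P[(abs(P[:,2]-z0)<tol)&(abs(P[:,:2]-ctr)<[.018,.010]).all(1)&(w['depth'].ravel()>0)]
    for i in range(4):
        A=np.c_[q[:,:2],np.ones(len(q))];c,*_=np.linalg.lstsq(A,q[:,2],rcond=None);q=q[abs(q[:,2]-A@c)<.003]
    print('tip',len(q),'slopes deg',np.degrees(np.arctan(c[:2])).round(1),'mean',q.mean(0).round(4),'x',q[:,0].min().round(4),q[:,0].max().round(4))
E
python3 - <<'E'
from h import *
w=optics.camera('wrist');np.savez('p5w.npz',**w)
o=get_obs();print(o['clock'],o['position'],o['ft_force'],Ro.from_quat(o['ee_rot']).as_matrix().round(3).tolist())
tipface(w,.145,np.array([.585,.1475]))
E
```

```text
6.1667 [0.58985053 0.14721862 0.11341983] [ 0.91013625 -0.73262574 -6.49745021] [[-0.918, 0.105, -0.382], [0.097, 0.994, 0.04], [0.384, -0.0, -0.923]]
tip 2642 slopes deg [-1.5  0.3] mean [0.5836 0.1476 0.1446] x 0.5719 0.5953
```

Request:
jog_arm(increments=[[-0.0025, 0, 0.006, 0, -0.02, 0, -1], [-0.005, 0, 0.012, 0, -0.02, 0, -1], [-0.0065, 0, 0.0155, 0, -0.02, 0, -1], [-0.0073, 0, 0.0175, 0, -0.02, 0, -1], [-0.008, 0, 0.019, 0, -0.02, 0, -1]])

```text
clock: 6.58
position: [0.5916, 0.1467, 0.093]
ee_rot: [0.052, 0.981, 0.01, -0.184]
ft_force: [-0.4, -0.1, -6.6]
grip_width: 0.296
grasp_force: 22.0
```

Request:
jog_arm(increments=[[-0.0004, 0, 0.001, 0, 0, 0, -1], [-0.0004, 0, 0.001, 0, 0, 0, -1], [-0.0004, 0, 0.001, 0, 0, 0, -1]])

```text
clock: 6.83
position: [0.5918, 0.1468, 0.0927]
ee_rot: [0.052, 0.982, 0.01, -0.184]
ft_force: [0.2, -1.2, -3.6]
grip_width: 0.296
grasp_force: 22.3
```

```bash
python3 - <<'E'
from h import *
w=optics.camera('wrist')
o=get_obs();print(o['clock'],o['position'],o['ft_force'])
tipface(w,.125,np.array([.583,.1475]))
E
```

```text
6.8833 [0.59178122 0.14679405 0.09267164] [-0.05968219 -1.23840677 -3.02047033]
tip 2633 slopes deg [ 0.  -0.1] mean [0.5853 0.1476 0.1243] x 0.5737 0.5968
```

Request:
jog_arm(increments=[[-0.0003, 0, 0.001, 0, 0, 0, -1], [-0.0003, 0, 0.001, 0, 0, 0, 0], [-0.0003, 0, 0.001, 0, 0, 0, 0.4], [-0.0003, 0, 0.001, 0, 0, 0, 0.4], [-0.0003, 0, 0.001, 0, 0, 0, 0.4]])

```text
clock: 7.3
position: [0.5915, 0.1471, 0.0915]
ee_rot: [0.052, 0.982, 0.01, -0.184]
ft_force: [0.3, 0.5, -0.1]
grip_width: 0.703
grasp_force: 0.0
```

Request:
jog_arm(increments=[[0, 0, -0.01, 0, 0, 0, 0.4], [0, 0, -0.03, 0, 0, 0, 0.4], [0, 0, -0.06, 0, 0, 0, 0.4], [0, 0, -0.09, 0, 0, 0, 0.4], [0, 0, -0.09, 0, 0, 0, 0.4]])

```text
clock: 7.72
position: [0.6273, 0.1432, 0.1816]
ee_rot: [0.052, 0.982, 0.011, -0.18]
ft_force: [-0.2, -0.7, 1.0]
grip_width: 0.705
grasp_force: 0.0
```

```bash
python3 - <<'E'
from h import *
w=optics.camera('wrist');np.savez('p6w.npz',**w)
o=get_obs();print(o['clock'],o['position'],o['ft_force'])
tipface(w,.125,np.array([.585,.1475]))
P=fcloud(w).reshape(-1,3);q=P[(abs(P[:,2]-.125)<.005)&(abs(P[:,0]-.585)<.03)&(abs(P[:,1]-.1475)<.03)]
print(cv2.minAreaRect((q[:,:2]*1000).astype(np.float32)))
q=P[(abs(P[:,2]-.043)<.004)&(abs(P[:,0]-.585)<.05)&(abs(P[:,1]-.1475)<.05)]
print(len(q),cv2.minAreaRect((q[:,:2]*1000).astype(np.float32)))
plan([.585,.1475,.17],down(-6))
E
```

```text
7.7667 [0.62617545 0.14325592 0.17888037] [-0.7957146  -0.01733259 -0.0460429 ]
tip 894 slopes deg [-0.1  0.3] mean [0.586  0.1475 0.1242] x 0.5746 0.5971
((585.8920288085938, 147.83016967773438), (25.596660614013672, 21.150428771972656), 83.54759979248047)
663 ((585.4102783203125, 148.36940002441406), (45.233951568603516, 44.36201477050781), 83.95974731445312)
rows 3.0 calls 1
[0.0355, -0.0002, 0.023] [0.002, -0.364, -0.001]
```

Request:
jog_arm(increments=[[0.012, 0, 0, 0, -0.12, 0, 0.4], [0.024, 0, 0.002, 0, -0.24, 0, 0.4], [0.03, 0, 0.02, 0, -0.362, 0, 0.4], [0.03, 0, 0.025, 0, -0.362, 0, 0.4], [0.03, 0, 0.025, 0, -0.362, 0, 0.4]])

```text
clock: 8.18
position: [0.5823, 0.1477, 0.1605]
ee_rot: [0.052, 0.999, -0.0, -0.007]
ft_force: [0.6, 0.5, 0.4]
grip_width: 0.7
grasp_force: 0.0
```

```bash
python3 - <<'E'
from h import *
o=get_obs();print(o['clock'],o['position'],o['ft_force']);plan([.586,.1477,.081],down(-6.2))
E
```

```text
8.1833 [0.58230259 0.14771659 0.16051231] [0.60579712 0.46067864 0.41549746]
rows 2.0 calls 1
[-0.0048, 0.0004, 0.0795] [-0.001, -0.014, 0.005]
```

Request:
jog_arm(increments=[[-0.004, 0, 0.02, 0, -0.014, 0.005, 0.4], [-0.004, 0, 0.045, 0, -0.014, 0.005, 0.4], [-0.004, 0, 0.065, 0, -0.014, 0.005, 0.4], [-0.004, 0, 0.079, 0, -0.014, 0.005, 0.4], [-0.004, 0, 0.079, 0, -0.014, 0.005, 0.4]], grip_force=60)

```text
clock: 8.6
position: [0.5898, 0.1465, 0.081]
ee_rot: [0.056, 0.998, -0.001, 0.001]
ft_force: [0.1, -0.5, 0.7]
grip_width: 0.702
grasp_force: 0.0
```

Request:
jog_arm(increments=[[0, 0, 0, 0, 0, 0, -1], [0, 0, 0, 0, 0, 0, -1], [0, 0, 0, 0, 0, 0, -1], [0, 0, 0, 0, 0, 0, -1], [0, 0, 0, 0, 0, 0, -1]])

```text
clock: 9.02
position: [0.5917, 0.147, 0.0854]
ee_rot: [0.056, 0.998, 0.0, 0.004]
ft_force: [1.9, -2.2, 6.0]
grip_width: 0.293
grasp_force: 60.4
```

Request:
jog_arm(increments=[[0, 0, -0.02, 0, 0, 0, -1], [0, 0, -0.06, 0, 0, 0, -1], [0, 0, -0.1, 0, 0, 0, -1], [0, 0, -0.13, 0, 0, 0, -1], [0, 0, -0.13, 0, 0, 0, -1]])

```text
clock: 9.43
position: [0.5921, 0.1478, 0.2207]
ee_rot: [0.055, 0.998, 0.002, 0.007]
ft_force: [2.3, -0.1, -5.7]
grip_width: 0.291
grasp_force: 60.9
```

```bash
python3 - <<'E'
from h import *
w=optics.camera('wrist');o=get_obs();print(o['clock'],o['position'],o['ft_force'],Ro.from_quat(o['ee_rot']).as_euler('zyx',degrees=True))
tipface(w,o['position'][2]+.043,o['position'][:2])
# crate pose from top view: rim (z~60) cloud
t=optics.camera('top');np.savez('t2.npz',**t)
P=cloud(t);s=P[195:285,318:412].reshape(-1,3);k=(s[:,2]>.052)&(s[:,2]<.068);q=s[k][:,:2]
for th in np.arange(8,15,.5):
    a=np.radians(th);u=q@np.array([[np.cos(a),-np.sin(a)],[np.sin(a),np.cos(a)]]);e=np.percentile(u,[1.5,98.5],axis=0);print(th,(e[1]-e[0]).round(4),end=' ')
# crate center guess, hover over it
a=np.radians(11);C=np.array([.5016,-.3043]);f=C+[-.03*np.cos(a)-.042*np.sin(a),-.03*np.sin(a)+.042*np.cos(a)];print('cell',f)
plan([f[0],f[1]+.06,.24],down(11))
E
```

```text
9.4833 [0.59096504 0.14756419 0.21697486] [-0.11422912 -0.06925952 -6.88188494] [-173.65661087    0.62768296 -179.90697284]
tip 2309 slopes deg [ 3.8 -0.6] mean [0.5856 0.1477 0.2592] x 0.5739 0.5973
8.0 [0.1247 0.1476] 8.5 [0.1239 0.1473] 9.0 [0.1233 0.147 ] 9.5 [0.1227 0.1464] 10.0 [0.1224 0.1464] 10.5 [0.1219 0.1463] 11.0 [0.1219 0.1463] 11.5 [0.1221 0.1463] 12.0 [0.1221 0.1463] 12.5 [0.1221 0.1463] 13.0 [0.1226 0.1468] 13.5 [0.1233 0.1468] 14.0 [0.124  0.1471] 14.5 [0.1247 0.1476] cell [ 0.46413721 -0.26879593]
rows 9.5 calls 2
[0.0426, -0.1839, -0.0134] [-0.0, 0.003, -0.151]
[0.0699, -0.1753, -0.0132] [-0.0, 0.003, -0.151]
```

Request:
jog_arm(increments=[[0.043, -0.184, -0.013, 0, 0.066, -0.15, -1], [0.043, -0.184, -0.013, 0, 0.066, -0.15, -1], [0.043, -0.184, -0.013, 0, 0.066, -0.15, -1], [0.043, -0.184, -0.013, 0, 0.066, -0.15, -1], [0.043, -0.184, -0.013, 0, 0.066, -0.15, -1]])

```text
clock: 9.95
position: [0.5235, -0.0365, 0.2244]
ee_rot: [-0.017, 0.999, 0.001, -0.032]
ft_force: [0.7, -1.8, -5.0]
grip_width: 0.294
grasp_force: 61.6
```

Request:
jog_arm(increments=[[0.07, -0.175, -0.008, 0, 0, -0.15, -1], [0.07, -0.175, -0.008, 0, 0, -0.15, -1], [0.07, -0.175, -0.008, 0, 0, -0.15, -1], [0.07, -0.175, -0.008, 0, 0, -0.15, -1], [0.07, -0.175, -0.008, 0, 0, -0.15, -1]])

```text
clock: 10.37
position: [0.4604, -0.2131, 0.2361]
ee_rot: [-0.092, 0.995, 0.004, -0.032]
ft_force: [-0.5, -0.1, -6.9]
grip_width: 0.292
grasp_force: 61.6
```

```bash
python3 - <<'E'
from h import *
s,w=pair('p7',(260,150,420,330));o=get_obs();print(o['clock'],o['position'],o['ft_force'],Ro.from_quat(o['ee_rot']).as_matrix().round(3).tolist())
tipface(w,o['position'][2]+.043,o['position'][:2])
E
```

```text
10.4667 [ 0.46053002 -0.21359991  0.23624428] [ 0.32133566  0.41628714 -6.52792995] [[-0.982, -0.18, -0.063], [-0.18, 0.984, 0.001], [0.062, 0.013, -0.998]]
tip 2430 slopes deg [-1.5  0.8] mean [ 0.4546 -0.2143  0.2756] x 0.4435 0.4681
```

View pics/p7.png

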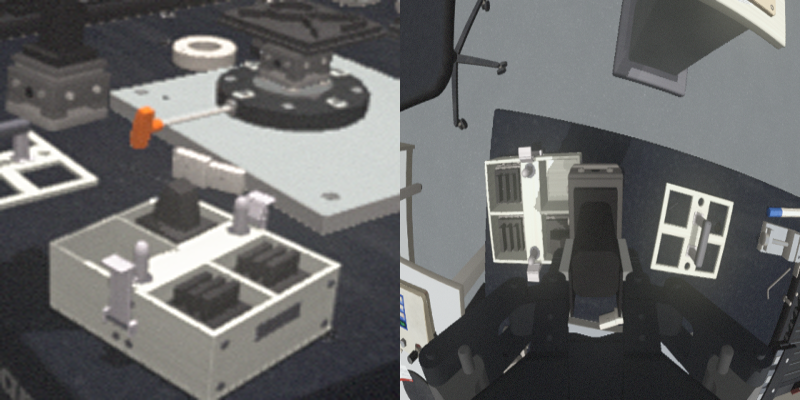

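The wrist view shows the empty cell under the electrode, the fin cells at left, and the pins at about (527,170) and (534,253) in the combined picture. The scene view shows the cell clear.

```bash
cat >> h.py <<'E'
def crate(w,C=(.5016,-.3043),th=11.):
    P=fcloud(w).reshape(-1,3);P=P[(w['depth'].ravel()>0)]
    P=P[np.hypot(P[:,0]-C[0],P[:,1]-C[1])<.13]
    rim=P[(P[:,2]>.055)&(P[:,2]<.0635)]; print('rim z',np.median(rim[:,2]),len(rim))
    for it in range(3):
        a=np.radians(th);M=np.array([[np.cos(a),np.sin(a)],[-np.sin(a),np.cos(a)]]) # world->crate
        u=(rim[:,:2]-C)@M.T
        # strips: near wall outer edge vs bins in y, far wall, left, right
        out={}
        for nm,ax,sg,half in(('x-',0,-1,.062),('x+',0,1,.062),('y-',1,-1,.074),('y+',1,1,.074)):
            k=(abs(u[:,ax]*sg-half)<.008)
            if ax==0:k&=abs(u[:,1])>.02
            e=[];
            for b in np.arange(-.07,.07,.006):
                m=k&(abs(u[:,1-ax]-b)<.003)
                if m.sum()>=4:e.append((b,np.median(u[m,ax])))  # wall centreline
            e=np.array(e)
            if len(e)>5:
                f=np.polyfit(e[:,0],e[:,1],1);r=e[:,1]-np.polyval(f,e[:,0]);e=e[abs(r)<.0012]
                f=np.polyfit(e[:,0],e[:,1],1);out[nm]=(f[1],f[0],len(e))
        if it==2: print({k:(round(v[0]*1e3,2),round(np.degrees(v[1]),2),v[2]) for k,v in out.items()})
        # expected centrelines +-60, +-72
        d=np.zeros(2)
        for ax,(lo,hi,h) in enumerate((('x-','x+',.060),('y-','y+',.072))):
            v=[out[n][0]-s*h for n,s in((lo,-1),(hi,1)) if n in out]; d[ax]=np.mean(v) if v else 0
        rot=[(-v[1] if n[0]=='x' else v[1])*v[2] for n,v in out.items()];rot=np.sum(rot)/sum(v[2] for v in out.values())
        C=C+M.T@d; th=th+np.degrees(rot)
    a=np.radians(th);M=np.array([[np.cos(a),np.sin(a)],[-np.sin(a),np.cos(a)]])
    for s in(-1,1):
        p=C+M.T@np.array([s*.048,0]);q=P[(np.hypot(*(P[:,:2]-p).T)<.010)&(P[:,2]>.08)&(P[:,2]<.094)]
        if len(q)>5:print('pin',s,len(q),((q.mean(0)[:2]-C)@M.T*1000).round(1),q[:,2].max().round(4))
    print('crate',C.round(4),'yaw',round(th,2),'cell',(C+M.T@np.array([-.03,.042])).round(4))
    return C,th
E
python3 - <<'E'
from h import *
w=dict(np.load('p7w.npz'));C,th=crate(w)
P=cloud(dict(np.load('t2.npz')))
E
```

```text
rim z 0.05933260151019905 4946
{'x-': (np.float64(-59.32), np.float64(-0.14), 18), 'x+': (np.float64(59.46), np.float64(-0.15), 11), 'y-': (np.float64(-72.02), np.float64(0.01), 20)}
pin -1 78 [-47.8   0.2] 0.0908
pin 1 84 [47.2 -0.4] 0.0907
crate [ 0.5003 -0.3022] yaw 11.49 cell [ 0.4625 -0.267 ]
```

Request:
jog_arm(increments=[[-0.001, -0.02, 0, 0.014, -0.026, -0.019, -1], [-0.001, -0.04, 0.01, 0.014, -0.026, -0.019, -1], [-0.001, -0.0535, 0.03, 0.014, -0.026, -0.019, -1], [-0.001, -0.0535, 0.045, 0.014, -0.026, -0.019, -1], [-0.001, -0.0535, 0.045, 0.014, -0.026, -0.019, -1]])

```text
clock: 10.88
position: [0.4694, -0.2599, 0.187]
ee_rot: [-0.103, 0.994, -0.0, -0.02]
ft_force: [-0.6, 0.8, -7.2]
grip_width: 0.294
grasp_force: 61.7
```

```bash
python3 - <<'E'
from h import *
w=optics.camera('wrist');w=optics.camera('wrist');np.savez('p8w.npz',**w);o=get_obs();print(o['clock'],o['position'],o['ft_force'],Ro.from_quat(o['ee_rot']).as_matrix().round(4).tolist())
tipface(w,o['position'][2]+.043,o['position'][:2])
P=fcloud(w).reshape(-1,3);q=P[(abs(P[:,2]-o['position'][2]-.040)<.006)&(np.hypot(*(P[:,:2]-o['position'][:2]).T)<.028)];print(cv2.minAreaRect((q[:,:2]*1000).astype(np.float32)))
crate(w,(.5003,-.3022),11.5)
E
```

```text
10.9833 [ 0.47152434 -0.25973433  0.19074734] [ 0.08431101  0.48000701 -6.63584538] [[-0.9776, -0.2076, -0.0352], [-0.2076, 0.9782, -0.0055], [0.0355, 0.0019, -0.9994]]
tip 2688 slopes deg [-0.3 -0. ] mean [ 0.4651 -0.2599  0.2281] x 0.4537 0.4862
((469.4591064453125, -259.4077453613281), (30.080535888671875, 51.77338790893555), 11.961153984069824)
rim z 0.059510946422037816 5350
{'x-': (np.float64(-59.51), np.float64(-0.15), 18), 'x+': (np.float64(59.61), np.float64(0.3), 9), 'y-': (np.float64(-72.0), np.float64(0.09), 20)}
pin -1 133 [-48.1  -0.5] 0.0911
crate [ 0.5006 -0.3023] yaw 11.26 cell [ 0.4629 -0.2669]
```

```bash
cat >> h.py <<'E'
def tipbox(w,ztip,p,th):
    P=fcloud(w); m=((abs(P[...,2]-ztip)<.0025)&(np.hypot(P[...,0]-p[0],P[...,1]-p[1])<.03)).astype(np.uint8)
    m=cv2.morphologyEx(m,cv2.MORPH_OPEN,np.ones((3,3),np.uint8));n,l,st,_=cv2.connectedComponentsWithStats(m);i=1+st[1:,4].argmax();q=P[l==i]
    a=np.radians(th);M=np.array([[np.cos(a),np.sin(a)],[-np.sin(a),np.cos(a)]]);u=q[:,:2]@M.T
    lo,hi=np.percentile(u,[1,99],axis=0);print('tipbox',len(q),(hi-lo).round(4),'centre',(M.T@((lo+hi)/2)).round(4),'rect',[np.round(x,1) for x in cv2.minAreaRect((q[:,:2]*1000).astype(np.float32))])
E
python3 - <<'E'
from h import *
w=dict(np.load('p8w.npz'));tipbox(w,.2281,(.467,-.26),11.4)
w=dict(np.load('p7w.npz'));tipbox(w,.2756,(.4546,-.2143),10.5)
E
```

```text
tipbox 3317 [0.0213 0.0293] centre [ 0.4663 -0.2623] rect [array([ 466.7, -262.7]), array([22.5, 33.1]), np.float64(11.7)]
tipbox 3402 [0.0214 0.0333] centre [ 0.4554 -0.217 ] rect [array([ 455.6, -217.4]), array([23.1, 38.3]), np.float64(8.2)]
```

Request:
jog_arm(increments=[[0.0037, -0.0052, 0, 0, 0, 0.01, -1], [0.0033, -0.0052, 0.01, 0, 0, 0.01, -1], [0.0027, -0.0052, 0.03, 0, 0, 0.01, -1], [0.0027, -0.0052, 0.03, 0, 0, 0.01, -1], [0.0027, -0.0052, 0.03, 0, 0, 0.01, -1]])

```text
clock: 11.4
position: [0.4693, -0.2663, 0.1619]
ee_rot: [-0.099, 0.995, -0.001, -0.017]
ft_force: [0.3, -0.2, -5.8]
grip_width: 0.297
grasp_force: 61.7
```

```bash
python3 - <<'E'
from h import *
w=optics.camera('wrist');np.savez('p9w.npz',**w);o=get_obs();R=Ro.from_quat(o['ee_rot']).as_matrix();print(o['clock'],o['position'],o['ft_force'],R.round(4).tolist())
tipface(w,o['position'][2]+.039,o['position'][:2]-[.006,0])
tipbox(w,o['position'][2]+.038,o['position'][:2]-[.006,0],11.4)
C,th=crate(w,(.5006,-.3023),11.4)
a=np.radians(11.4);M=np.array([[np.cos(a),np.sin(a)],[-np.sin(a),np.cos(a)]])
print('TCP@tip in crate frame',M@((o['position']-.037*R[:,2])[:2]-[.5005,-.3023]))
E
```

```text
11.45 [ 0.46986332 -0.26670168  0.16274917] [-0.42136082 -0.30064797 -5.70243102] [[-0.9798, -0.1973, -0.0317], [-0.1972, 0.9803, -0.0068], [0.0324, -0.0004, -0.9995]]
tip 2367 slopes deg [1.6 0.4] mean [ 0.4647 -0.2667  0.2007] x 0.4522 0.4818
tipbox 3391 [0.0215 0.0329] centre [ 0.4646 -0.2668] rect [array([ 464.6, -266.8]), array([22.7, 38. ]), np.float64(11.8)]
rim z 0.059500656150278525 5404
{'x-': (np.float64(-60.0), np.float64(-0.21), 18), 'y-': (np.float64(-72.0), np.float64(-0.15), 20)}
pin -1 167 [-48.5  -0.4] 0.0911
crate [ 0.5009 -0.3022] yaw 11.18 cell [ 0.4634 -0.2668]
TCP@tip in crate frame [-0.02179557  0.04096776]
```

```bash
python3 - <<'E'
from h import *
for n,c in(('p7w',(.4554,-.2146)),('p8w',(.4663,-.261)),('p9w',(.4646,-.2668))):
    w=dict(np.load(n+'.npz'));P=fcloud(w).reshape(-1,3)
    q=P[(abs(P[:,:2]-c)<.0075).all(1)&(P[:,2]>.19)]
    m=np.median(q[:,2]);q=q[abs(q[:,2]-m)<.006]
    A=np.c_[q[:,:2]-c,np.ones(len(q))];s,*_=np.linalg.lstsq(A,q[:,2],rcond=None);print(n,len(q),np.degrees(s[:2]).round(2),s[2].round(4),np.std(q[:,2]-A@s).round(4))
E
```

```text
p7w 1891 [32.92  5.5 ] 0.3278 0.0034
p8w 2162 [92.99 19.68] 0.284 0.0033
p9w 2142 [79.25 15.44] 0.2562 0.0034
```

```bash
python3 - <<'E'
from h import *
for n,c,z in(('p7w',(.4554,-.2146),.2756),('p8w',(.4663,-.261),.2281),('p9w',(.4646,-.2668),.2007)):
    w=dict(np.load(n+'.npz'));P=fcloud(w).reshape(-1,3)
    q=P[(abs(P[:,:2]-c)<.0075).all(1)&(abs(P[:,2]-z)<.006)]
    A=np.c_[q[:,:2]-c,np.ones(len(q))];s,*_=np.linalg.lstsq(A,q[:,2],rcond=None);print(n,len(q),np.degrees(s[:2]).round(2),s[2].round(4),np.std(q[:,2]-A@s).round(4))
E
```

```text
p7w 1317 [-3.5  -0.33] 0.2757 0.0006
p8w 1318 [-1.9  -0.38] 0.2282 0.0005
p9w 1320 [-1.99 -0.51] 0.201 0.0006
```

Request:
jog_arm(increments=[[0, 0.001, 0, -0.008, -0.034, 0, -1], [0, 0.001, 0, -0.008, -0.034, 0, -1], [0, 0.001, 0.004, -0.008, -0.034, 0, -1], [0, 0.001, 0.008, -0.008, -0.034, 0, -1], [0, 0.001, 0.008, -0.008, -0.034, 0, -1]])

```text
clock: 11.87
position: [0.469, -0.2655, 0.1536]
ee_rot: [-0.099, 0.995, 0.004, -0.0]
ft_force: [-0.6, 1.2, -6.4]
grip_width: 0.293
grasp_force: 61.7
```

```bash
cat >> h.py <<'E'
def tipchk(n,C,th):
    w=optics.camera('wrist');np.savez(n+'.npz',**w);o=get_obs();R=Ro.from_quat(o['ee_rot']).as_matrix();p=o['position']
    print(o['clock'],p,'F',o['ft_force'].round(1),'z-axis',R[:,2].round(4),'yaw',np.degrees(np.arctan2(-R[0,1],R[1,1])).round(2))
    P=fcloud(w).reshape(-1,3);a=np.radians(th);M=np.array([[np.cos(a),np.sin(a)],[-np.sin(a),np.cos(a)]])
    u=np.c_[(P[:,:2]-C)@M.T,P[:,2]];t=np.r_[M@(p[:2]-C),p[2]]
    q=u[(abs(u[:,1]-t[1])<.009)&(abs(u[:,0]-t[0]+.006)<.02)&(abs(u[:,2]-t[2]-.038)<.008)]
    m=np.median(q[:,2]);q=q[abs(q[:,2]-m)<.0022];lo,hi=np.percentile(q[:,0],[1,99]);c=(lo+hi)/2
    q=q[abs(q[:,0]-c)<.009];A=np.c_[q[:,:2]-[c,t[1]],np.ones(len(q))];s,*_=np.linalg.lstsq(A,q[:,2],rcond=None)
    print('width',(hi-lo).round(4),'tip crate-frame',c.round(4),t[1].round(4),s[2].round(4),'slopes deg',np.degrees(s[:2]).round(2),'foot',(c+.125*s[0]).round(4),(t[1]+.037*0+.125*s[1]).round(4),(s[2]-.125).round(4))
E
python3 - <<'E'
from h import *
tipchk('p10w',np.array([.5006,-.3022]),11.3)
E
```

```text
11.9167 [ 0.46911627 -0.26554616  0.15384061] F [-0.6 -0.2 -6.2] z-axis [-9.0e-04  8.1e-03 -1.0e+00] yaw 11.38
width 0.0216 tip crate-frame -0.0298 0.0421 0.1925 slopes deg [-0.15  0.37] foot -0.0301 0.0429 0.0675
```

Request:
jog_arm(increments=[[0, 0, 0.005, 0.007, 0, 0, -1], [0, 0, 0.013, 0.007, 0, 0, -1], [0, 0, 0.022, 0.007, 0, 0, -1], [0, 0, 0.032, 0.007, 0, 0, -1], [0, 0, 0.042, 0.007, 0, 0, -1]])

```text
clock: 12.33
position: [0.4692, -0.2656, 0.1111]
ee_rot: [-0.099, 0.995, 0.0, 0.001]
ft_force: [0.4, -1.1, -4.7]
grip_width: 0.293
grasp_force: 61.9
```

Request:
jog_arm(increments=[[0, 0, 0.006, 0, 0, 0, -1], [0, 0, 0.012, 0, 0, 0, -1], [0, 0, 0.016, 0, 0, 0, -1], [0, 0, 0.019, 0, 0, 0, -1]])

```text
clock: 12.67
position: [0.4693, -0.2655, 0.0928]
ee_rot: [-0.099, 0.995, 0.0, 0.001]
ft_force: [-0.3, -0.9, -5.4]
grip_width: 0.294
grasp_force: 61.9
```

Request:
jog_arm(increments=[[0, 0, 0.001, 0, 0, 0, -1], [0, 0, 0.002, 0, 0, 0, -1], [0, 0, 0.003, 0, 0, 0, -1], [0, 0, 0.003, 0, 0, 0, -1]])

```text
clock: 13.0
position: [0.4696, -0.2655, 0.0905]
ee_rot: [-0.099, 0.995, 0.0, 0.001]
ft_force: [-0.0, -1.3, -6.2]
grip_width: 0.293
grasp_force: 61.9
```

```bash
python3 - <<'E'
from h import *
tipchk('p11w',np.array([.5006,-.3022]),11.3)
E
```

```text
13.05 [ 0.46956657 -0.2654514   0.0904878 ] F [ 0.1 -2.  -6.8] z-axis [ 1.8e-03  8.0e-04 -1.0e+00] yaw 11.37
width 0.0216 tip crate-frame -0.0293 0.0421 0.1293 slopes deg [-0.21 -0.06] foot -0.0297 0.042 0.0043
```

Request:
jog_arm(increments=[[0, 0, 0.001, 0, 0, 0, -1], [0, 0, 0.0015, 0, 0, 0, -1], [0, 0, 0.0015, 0, 0, 0, 0], [0, 0, 0.0015, 0, 0, 0, 0.2], [0, 0, 0.0015, 0, 0, 0, 0.2]])

```text
clock: 13.47
position: [0.4698, -0.2655, 0.0893]
ee_rot: [-0.099, 0.995, 0.0, 0.001]
ft_force: [-0.3, -0.1, -0.7]
grip_width: 0.597
grasp_force: 0.0
```

Request:
jog_arm(increments=[[0, 0, -0.01, 0, 0, 0, 0.2], [0, 0, -0.04, 0, 0, 0, 0.2], [0, 0, -0.08, 0, 0, 0, 0.2], [0, 0, -0.12, 0, 0, 0, 0.2], [0, 0, -0.12, 0, 0, 0, 0.2]])

```text
clock: 13.88
position: [0.4721, -0.2676, 0.2175]
ee_rot: [-0.099, 0.995, -0.002, 0.006]
ft_force: [0.1, -0.6, 0.8]
grip_width: 0.599
grasp_force: 0.0
```

```bash
python3 - <<'E'
from h import *
w=optics.camera('wrist');np.savez('p12w.npz',**w)
P=fcloud(w).reshape(-1,3);C=np.array([.5006,-.3022]);crate(w,C,11.3)
a=np.radians(11.3);M=np.array([[np.cos(a),np.sin(a)],[-np.sin(a),np.cos(a)]]);u=np.c_[(P[:,:2]-C)@M.T,P[:,2]]
q=u[(abs(u[:,0]+.03)<.014)&(abs(u[:,1]-.042)<.016)&(u[:,2]>.115)&(u[:,2]<.14)];print('tip',len(q),q.mean(0),q[:,2].std())
# plate
q=P[(abs(P[:,0]-.497)<.09)&(abs(P[:,1]+.02)<.09)]
h=q[(q[:,2]>.045)&(q[:,2]<.053)];print('handle',len(h),np.median(h[:,2]),cv2.minAreaRect((h[:,:2]*1000).astype(np.float32)))
pl=q[(q[:,2]>.003)&(q[:,2]<.010)];print('plate',len(pl),np.median(pl[:,2]),cv2.minAreaRect((pl[:,:2]*1000).astype(np.float32)))
plan([.48,-.02,.22],down(0))
E
```

```text
rim z 0.0592023584204591 7006
{'x-': (np.float64(-59.61), np.float64(-0.09), 18), 'x+': (np.float64(59.6), np.float64(0.1), 13), 'y-': (np.float64(-71.32), np.float64(-0.05), 20), 'y+': (np.float64(71.32), np.float64(0.03), 20)}
pin -1 106 [-48.2   0.5] 0.0911
pin 1 88 [47.   0.5] 0.0906
crate [ 0.5004 -0.3031] yaw 11.4 cell [ 0.4627 -0.2678]
tip 1008 [-0.03013887  0.04256202  0.12747072] 0.0023956753947181574
handle 435 0.04808292776268145 ((497.0574035644531, -20.729122161865234), (14.411714553833008, 63.07874298095703), 89.34392547607422)
plate 3697 0.005695313124691904 ((497.7695007324219, -19.61121368408203), (148.60231018066406, 122.46393585205078), 89.78312683105469)
rows 6.2 calls 2
[-0.0286, 0.1201, -0.0031] [-0.001, 0.005, 0.099]
[-0.0166, 0.1224, -0.0031] [-0.001, 0.005, 0.099]
```

Request:
jog_arm(increments=[[-0.029, 0.12, -0.003, 0, 0, 0.1, 0.4], [-0.029, 0.12, -0.003, 0, 0, 0.1, 0.4], [-0.029, 0.12, -0.003, 0, 0, 0.1, 0.4], [-0.029, 0.12, -0.003, 0, 0, 0.1, 0.4], [-0.029, 0.12, -0.003, 0, 0, 0.1, 0.4]])

```text
clock: 14.35
position: [0.4741, -0.1394, 0.212]
ee_rot: [-0.052, 0.999, 0.001, 0.001]
ft_force: [-0.3, -1.3, -0.1]
grip_width: 0.699
grasp_force: 0.0
```

Request:
jog_arm(increments=[[-0.02, 0.122, 0.03, 0, 0, 0.1, 0.4], [-0.02, 0.122, 0.04, 0, 0, 0.1, 0.4], [-0.02, 0.122, 0.07, 0, 0, 0.1, 0.4], [-0.02, 0.122, 0.08, 0, 0, 0.1, 0.4], [-0.02, 0.122, 0.08, 0, 0, 0.1, 0.4]])

```text
clock: 14.77
position: [0.4792, -0.016, 0.1274]
ee_rot: [-0.001, 1.0, 0.0, -0.003]
ft_force: [-1.8, -1.0, -0.8]
grip_width: 0.697
grasp_force: 0.0
```

```bash
python3 - <<'E'
from h import *
w=optics.camera('wrist');np.savez('p13w.npz',**w);o=get_obs();print(o['clock'],o['position'])
P=fcloud(w).reshape(-1,3)
q=P[(abs(P[:,0]-.497)<.09)&(abs(P[:,1]+.02)<.09)]
h=q[(q[:,2]>.044)&(q[:,2]<.053)];print('handle',len(h),np.median(h[:,2]),cv2.minAreaRect((h[:,:2]*1000).astype(np.float32)))
pl=q[(q[:,2]>.003)&(q[:,2]<.010)];print('plate',len(pl),np.median(pl[:,2]),cv2.minAreaRect((pl[:,:2]*1000).astype(np.float32)))
plan([.497,-.0202,.013],down(-.5))
E
```

```text
14.8167 [ 0.48027388 -0.01835012  0.12971261]
handle 1458 0.04809763230546964 ((497.03533935546875, -19.247089385986328), (13.87536334991455, 63.47910690307617), 89.35237884521484)
plate 9107 0.005595108415135911 ((497.6924133300781, -19.533370971679688), (147.3828582763672, 122.35171508789062), 89.67216491699219)
rows 2.9 calls 1
[-0.0172, -0.0018, 0.1167] [-0.0, -0.004, 0.009]
```

Request:
jog_arm(increments=[[-0.017, -0.001, 0.02, 0, 0, 0.009, 0.3], [-0.017, -0.001, 0.06, 0, 0, 0.009, 0.2], [-0.017, -0.001, 0.09, 0, 0, 0.009, 0.2], [-0.017, -0.001, 0.11, 0, 0, 0.009, 0.2], [-0.017, -0.001, 0.117, 0, 0, 0.009, 0.2]], grip_force=80)

```text
clock: 15.23
position: [0.498, -0.022, 0.0132]
ee_rot: [0.007, 1.0, -0.0, -0.001]
ft_force: [-1.0, 0.3, 0.5]
grip_width: 0.601
grasp_force: 0.0
```

Request:
jog_arm(increments=[[0, 0, 0, 0, 0, 0, 0.2], [0, 0, 0, 0, 0, 0, 0.2]])

```text
clock: 15.4
position: [0.5002, -0.0208, 0.0165]
ee_rot: [0.006, 1.0, 0.0, 0.001]
ft_force: [0.4, 0.0, -0.4]
grip_width: 0.599
grasp_force: 0.0
```

Request:
jog_arm(increments=[[0, 0, 0, 0, 0, 0, -1], [0, 0, 0, 0, 0, 0, -1], [0, 0, 0, 0, 0, 0, -1], [0, 0, 0, 0, 0, 0, -1], [0, 0, 0, 0, 0, 0, -1]])

```text
clock: 15.82
position: [0.5002, -0.0197, 0.0165]
ee_rot: [0.005, 1.0, 0.001, 0.002]
ft_force: [-1.7, 0.2, 8.9]
grip_width: 0.152
grasp_force: 78.4
```

Request:
jog_arm(increments=[[0, 0, -0.02, 0, 0, 0, -1], [0, 0, -0.06, 0, 0, 0, -1], [0, 0, -0.1, 0, 0, 0, -1], [0, 0, -0.14, 0, 0, 0, -1], [0, 0, -0.165, 0, 0, 0, -1]])

```text
clock: 16.23
position: [0.4998, -0.0201, 0.1845]
ee_rot: [0.006, 1.0, 0.001, 0.003]
ft_force: [1.4, 0.0, -2.8]
grip_width: 0.147
grasp_force: 78.9
```

```bash
cat >> h.py <<'E'
def platechk(n,zo=-.0105):
    "plate pose in the hand from the wrist depth: top-face points"
    w=optics.camera('wrist');np.savez(n+'.npz',**w);o=get_obs();R=Ro.from_quat(o['ee_rot']).as_matrix();p=o['position']
    print(o['clock'],p,'F',o['ft_force'].round(1),'z-axis',R[:,2].round(4),'tool yaw',np.degrees(np.arctan2(-R[0,1],R[1,1])).round(2))
    P=fcloud(w).reshape(-1,3);q=P[(np.hypot(*(P[:,:2]-p[:2]).T)<.11)&(abs(P[:,2]-p[2]-zo)<.010)]
    for i in range(5):
        A=np.c_[q[:,:2]-p[:2],np.ones(len(q))];s,*_=np.linalg.lstsq(A,q[:,2],rcond=None);q=q[abs(q[:,2]-A@s)<.004-.0005*i]
    r=cv2.minAreaRect((q[:,:2]*1000).astype(np.float32))
    print('plate top',len(q),'z',s[2].round(4),'slopes deg',np.degrees(s[:2]).round(2),'x',q[:,0].min().round(3),q[:,0].max().round(3),'y',q[:,1].min().round(3),q[:,1].max().round(3),'rect',[np.round(x,1) for x in r])
    return w,q
E
python3 - <<'E'
from h import *
platechk('p14w')
plan([.503,-.303,.195],down(11.9))
E
```

```text
16.2833 [ 0.50180254 -0.01994033  0.18818681] F [ 4.2 -0.7  2.1] z-axis [ 0.0109  0.0025 -0.9999] tool yaw -0.63
plate top 17553 z 0.1735 slopes deg [0.07 0.1 ] x 0.436 0.559 y -0.093 0.055 rect [array([497.8, -19.3]), array([147.4, 121.5]), np.float64(89.4)]
rows 7.1 calls 2
[-0.0022, -0.1415, -0.0038] [0.001, 0.006, -0.109]
[0.0133, -0.1409, -0.0036] [0.001, 0.006, -0.109]
```

Request:
jog_arm(increments=[[-0.003, -0.04, -0.005, 0, 0, -0.104, -1], [-0.003, -0.08, -0.005, 0, 0, -0.104, -1], [-0.003, -0.115, -0.005, 0, 0, -0.104, -1], [-0.003, -0.1415, -0.005, 0, 0, -0.104, -1], [-0.003, -0.1415, -0.005, 0, 0, -0.104, -1]])

```text
clock: 16.7
position: [0.4989, -0.168, 0.1851]
ee_rot: [-0.043, 0.999, -0.001, 0.001]
ft_force: [0.3, -1.1, -2.7]
grip_width: 0.147
grasp_force: 79.0
```

Request:
jog_arm(increments=[[0.012, -0.04, 0, 0, 0, -0.104, -1], [0.012, -0.08, 0, 0, 0, -0.104, -1], [0.012, -0.115, 0, 0, 0, -0.104, -1], [0.012, -0.141, 0, 0, 0, -0.104, -1], [0.012, -0.141, 0, 0, 0, -0.104, -1]])

```text
clock: 17.12
position: [0.4998, -0.309, 0.1847]
ee_rot: [-0.095, 0.995, -0.001, 0.0]
ft_force: [-1.0, 0.9, -3.3]
grip_width: 0.147
grasp_force: 79.2
```

```bash
python3 - <<'E'
from h import *
import time
optics.camera('top')
w,q=platechk('p15w')
crate(w,np.array([.5004,-.3028]),11.4)
cv2.imwrite('pics/p15.png',w['color'][...,::-1])
E
```

```text
17.2167 [ 0.50095952 -0.3037236   0.18431838] F [-0.1  0.8 -2.8] z-axis [ 3.e-04  9.e-04 -1.e+00] tool yaw 11.18
plate top 17542 z 0.1734 slopes deg [-0.25 -0.1 ] x 0.425 0.571 y -0.389 -0.227 rect [array([ 498.3, -305.6]), array([121.6, 147.4]), np.float64(11.2)]
rim z 0.05883335254550232 3143
{'x-': (np.float64(-59.97), np.float64(0.11), 18), 'x+': (np.float64(59.95), np.float64(0.05), 12), 'y-': (np.float64(-71.04), np.float64(0.4), 16), 'y+': (np.float64(70.88), np.float64(-0.11), 12)}
pin -1 113 [-46.4  -0.2] 0.091
crate [ 0.4999 -0.3037] yaw 11.33 cell [ 0.4623 -0.2684]
```

View pics/p15.png

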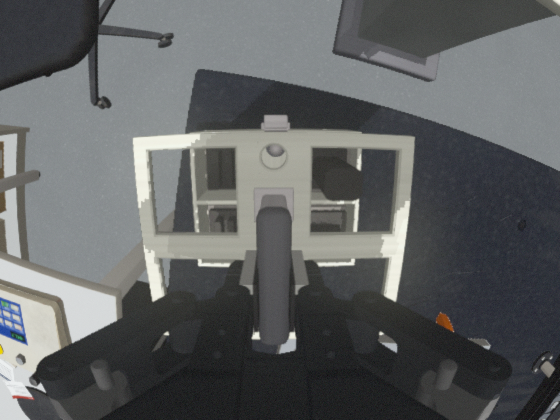

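The near hole is at about (274,155), with the near pin visible inside it. The carrier lies under the plate, and the post's end shows through its window at (340,180). Next I compute the plate's edges and hole more robustly.

```bash
cat >> h.py <<'E'
def platefit(w,q,th):
    a=np.radians(th);M=np.array([[np.cos(a),np.sin(a)],[-np.sin(a),np.cos(a)]]);c=q[:,:2].mean(0)
    for it in range(3):
        u=(q[:,:2]-c)@M.T
        yl=[];xl=[]
        for b in np.arange(-.05,.03,.004):
            m=abs(u[:,0]-b)<.002
            if m.sum()>20:yl.append((b,u[m,1].min(),u[m,1].max()))
        for b in np.arange(-.065,.066,.004):
            m=abs(u[:,1]-b)<.002
            if m.sum()>20:xl.append((b,u[m,0].min(),u[m,0].max()))
        yl=np.array(yl);xl=np.array(xl);md=np.median
        rot=np.polyfit(xl[:,0],xl[:,1],1)[0]
        d=np.array([md(xl[:,1])+.0605,(md(yl[:,1])+md(yl[:,2]))/2]);c=c+M.T@d
    print('plate widths y',(md(yl[:,2])-md(yl[:,1])).round(4),'x',(md(xl[:,2])-md(xl[:,1])).round(4),'far edge x',md(xl[:,2]).round(4),'centre',c.round(4),'resid rot deg',np.degrees(-rot).round(2))
    return c
E
python3 - <<'E'
from h import *
w=dict(np.load('p15w.npz'));P=fcloud(w).reshape(-1,3)
p=np.array([.501,-.3037,.1843])
q=P[(np.hypot(*(P[:,:2]-p[:2]).T)<.11)&(abs(P[:,2]-.1734)<.0025)]
c=platefit(w,q,11.2)
w=dict(np.load('p14w.npz'));P=fcloud(w).reshape(-1,3);q=P[(np.hypot(*(P[:,:2]-[.5,-.02]).T)<.11)&(abs(P[:,2]-.1735)<.0025)]
platefit(w,q,-.6)
E
```

```text
plate widths y 0.1463 x 0.0675 far edge x 0.007 centre [ 0.4982 -0.3058] resid rot deg -0.1
plate widths y 0.1462 x 0.0675 far edge x 0.007 centre [ 0.4977 -0.0192] resid rot deg 0.02
```

Request:
jog_arm(increments=[[-0.0026, 0.0024, 0, 0, 0, -0.003, -1], [-0.0026, 0.0024, 0.015, 0, 0, -0.003, -1], [-0.0026, 0.0024, 0.035, 0, 0, -0.003, -1], [-0.0026, 0.0024, 0.055, 0, 0, -0.003, -1], [-0.0026, 0.0024, 0.055, 0, 0, -0.003, -1]])

```text
clock: 17.63
position: [0.5026, -0.2967, 0.1262]
ee_rot: [-0.101, 0.995, 0.002, -0.002]
ft_force: [-0.4, 0.8, -3.6]
grip_width: 0.145
grasp_force: 79.1
```

Request:
jog_arm(increments=[[0, 0, 0, 0, 0, 0, -1], [0, 0, 0, 0, 0, 0, -1]])

```text
clock: 17.8
position: [0.5046, -0.2994, 0.1311]
ee_rot: [-0.101, 0.995, 0.0, 0.001]
ft_force: [1.3, 0.0, -2.3]
grip_width: 0.147
grasp_force: 79.1
```

```bash
python3 - <<'E'
from h import *
w,q=platechk('p16w')
c=platefit(w,q,11.3)
P=fcloud(w).reshape(-1,3);e=np.array([np.cos(np.radians(11.3)),np.sin(np.radians(11.3))])
h=c-.048*e
k=np.hypot(*(P[:,:2]-h).T)<.012
s=P[k];pn=s[(s[:,2]>.07)&(s[:,2]<.094)];print('hole expected',h,'pin pts',len(pn),pn.mean(0) if len(pn) else '',pn[:,2].max() if len(pn) else '')
z=w['color'];u0=200;cv2.imwrite('pics/p16.png',np.hstack([cv2.resize(z[60:210,170:370],(560,420)),])[...,::-1])
np.save('hole.npy',h)
E
```

```text
17.85 [ 0.50474518 -0.29975263  0.13140972] F [ 0.2  0.3 -3.4] z-axis [ 3.4e-03  4.0e-04 -1.0e+00] tool yaw 11.53
plate top 17671 z 0.12 slopes deg [-0.12  0.01] x 0.429 0.575 y -0.383 -0.221 rect [array([ 502.5, -299.2]), array([121.4, 147.1]), np.float64(11.6)]
plate widths y 0.1464 x 0.0674 far edge x 0.0069 centre [ 0.5026 -0.2994] resid rot deg 0.3
hole expected [ 0.45549417 -0.30880067] pin pts 101 [ 0.45523814 -0.31167624  0.08795368] 0.09115143457576817
```

View pics/p16.png

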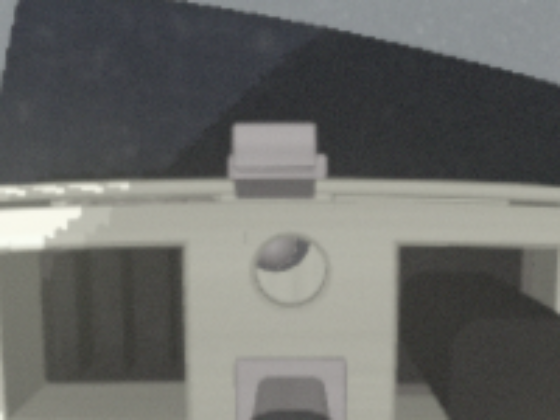

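The near pin's head shows at the upper-left of the hole (hole centre about (290,268), pin about (283,252) in the crop). The plate therefore has to shift about 4 mm toward the robot and to the right, as the depth fit also says.

Request:
jog_arm(increments=[[0.003, -0.003, 0.004, 0, 0, 0.004, -1], [0.003, -0.003, 0.012, 0, 0, 0.004, -1], [0.003, -0.003, 0.014, 0, 0, 0.004, -1], [0.003, -0.003, 0.014, 0, 0, 0.004, -1], [0.003, -0.003, 0.014, 0, 0, 0.004, -1]])

```text
clock: 18.27
position: [0.5014, -0.3034, 0.1156]
ee_rot: [-0.098, 0.995, 0.0, 0.001]
ft_force: [-0.5, -0.3, -2.1]
grip_width: 0.147
grasp_force: 79.2
```

```bash
cat > pc.py <<'E'
from h import *
import sys
w,q=platechk(sys.argv[1]);c=platefit(w,q,11.35)
a=np.radians(11.35);e=np.array([np.cos(a),np.sin(a)]);f=np.array([-e[1],e[0]])
h=c-.048*e;P=fcloud(w)
# pin: points in near-pin zone
s=P[(np.hypot(P[...,0]-.4532,P[...,1]+.3123)<.009)&(P[...,2]>.066)&(P[...,2]<.095)]
hi=s[s[:,2]>.0885] if len(s) else s
print('pin pts',len(s),'apex',hi.mean(0).round(4) if len(hi) else None,len(hi),'rel hole(x,y mm)',[(1000*(hi.mean(0)[:2]-h)@v).round(2) for v in(e,f)] if len(hi) else '')
d=np.array([.5003,-.3029])-c;print('need world',d.round(4),'tool x,y',(-d@e).round(4),(d@f).round(4))
E
python3 pc.py p17w
```

```text
18.3167 [ 0.50150179 -0.30349076  0.11587256] F [-0.7  0.3 -3.1] z-axis [ 1.3e-03  9.0e-04 -1.0e+00] tool yaw 11.25
plate top 17568 z 0.1046 slopes deg [-0.2   0.05] x 0.426 0.572 y -0.387 -0.224 rect [array([ 499.3, -303.2]), array([121.4, 147.8]), np.float64(11.3)]
plate widths y 0.1462 x 0.0674 far edge x 0.0069 centre [ 0.4992 -0.3032] resid rot deg -0.07
pin pts 287 apex [ 0.4543 -0.313   0.0895] 86 rel hole(x,y mm) [np.float64(2.07), np.float64(-0.7)]
need world [0.0011 0.0003] tool x,y -0.0011 0.0001
```

Request:
jog_arm(increments=[[-0.0015, -0.0003, 0.003, 0, 0, 0, -1], [-0.0015, -0.0003, 0.005, 0, 0, 0, -1], [-0.0015, -0.0003, 0.005, 0, 0, 0, -1], [-0.0015, -0.0003, 0.005, 0, 0, 0, -1]])

```text
clock: 18.65
position: [0.503, -0.3034, 0.1107]
ee_rot: [-0.098, 0.995, 0.0, 0.001]
ft_force: [0.1, 0.0, -3.2]
grip_width: 0.148
grasp_force: 79.3
```

```bash
python3 pc.py p18w
```

```text
18.7 [ 0.50301193 -0.30350173  0.11082392] F [-1.   0.  -2.5] z-axis [ 1.3e-03  8.0e-04 -1.0e+00] tool yaw 11.25
plate top 17379 z 0.0997 slopes deg [-0.2   0.05] x 0.427 0.573 y -0.386 -0.224 rect [array([ 500.9, -303.4]), array([121.4, 147.2]), np.float64(11.3)]
plate widths y 0.1465 x 0.0675 far edge x 0.007 centre [ 0.5008 -0.3033] resid rot deg -0.07
pin pts 296 apex [ 0.4545 -0.3127  0.0898] 105 rel hole(x,y mm) [np.float64(0.74), np.float64(-0.15)]
need world [-0.0005  0.0004] tool x,y 0.0004 0.0005
```

Request:
jog_arm(increments=[[0, 0, 0.003, 0, 0, 0, -1], [0, 0, 0.006, 0, 0, 0, -1], [0, 0, 0.009, 0, 0, 0, -1], [0, 0, 0.011, 0, 0, 0, -1], [0, 0, 0.011, 0, 0, 0, -1]])

```text
clock: 19.12
position: [0.5027, -0.3033, 0.0992]
ee_rot: [-0.098, 0.995, 0.001, 0.0]
ft_force: [0.2, 0.3, -3.4]
grip_width: 0.146
grasp_force: 79.3
```

```bash
python3 pc.py p19w
```

```text
19.1667 [ 0.50282082 -0.30338408  0.09949461] F [ 0.3 -0.3 -2.5] z-axis [ 8.0e-04  1.1e-03 -1.0e+00] tool yaw 11.25
plate top 16970 z 0.0882 slopes deg [-0.18  0.1 ] x 0.427 0.573 y -0.386 -0.224 rect [array([ 500.7, -303. ]), array([121.7, 147.4]), np.float64(11.4)]
plate widths y 0.1463 x 0.0675 far edge x 0.007 centre [ 0.5006 -0.3032] resid rot deg -0.06
pin pts 932 apex [ 0.4528 -0.3123  0.0891] 289 rel hole(x,y mm) [np.float64(-0.62), np.float64(0.53)]
need world [-0.0003  0.0003] tool x,y 0.0002 0.0004
```

Request:
jog_arm(increments=[[0, 0.0002, 0.003, 0, 0, 0, -1], [0, 0.0002, 0.006, 0, 0, 0, -1], [0, 0.0002, 0.009, 0, 0, 0, -1], [0, 0.0002, 0.012, 0, 0, 0, -1], [0, 0.0002, 0.014, 0, 0, 0, -1]], grip_force=110)

```text
clock: 19.58
position: [0.5037, -0.3037, 0.0865]
ee_rot: [-0.098, 0.995, -0.0, 0.002]
ft_force: [-0.7, 0.2, 8.8]
grip_width: 0.14
grasp_force: 110.9
```

Request:
jog_arm(increments=[[0, 0, 0.003, 0, 0, 0, -1], [0, 0, 0.005, 0, 0, 0, -1], [0, 0, 0.007, 0, 0, 0, -1], [0, 0, 0.009, 0, 0, 0, -1], [0, 0, 0.009, 0, 0, 0, -1]])

```text
clock: 20.0
position: [0.5029, -0.3031, 0.0767]
ee_rot: [-0.098, 0.995, 0.001, 0.001]
ft_force: [-0.6, -0.3, 1.7]
grip_width: 0.143
grasp_force: 109.9
```

```bash
python3 pc.py p20w
```

```text
20.05 [ 0.50295332 -0.30309061  0.07669529] F [0.1 1.2 1.6] z-axis [ 0.0012  0.0012 -1.    ] tool yaw 11.26
plate top 17381 z 0.0656 slopes deg [-0.05 -0.02] x 0.427 0.574 y -0.386 -0.223 rect [array([ 501.1, -303. ]), array([121.8, 147.1]), np.float64(11.4)]
plate widths y 0.1343 x 0.0826 far edge x 0.0221 centre [ 0.502  -0.3088] resid rot deg -0.09
pin pts 602 apex [ 0.4543 -0.3131  0.0895] 150 rel hole(x,y mm) [np.float64(0.38), np.float64(5.25)]
need world [-0.0017  0.0059] tool x,y 0.0005 0.0062
```

Request:
jog_arm(increments=[[0, 0, 0.001, 0, 0, 0, -1], [0, 0, 0.002, 0, 0, 0, -1], [0, 0, 0.003, 0, 0, 0, -1], [0, 0, 0.003, 0, 0, 0, -1]])

```text
clock: 20.38
position: [0.503, -0.3031, 0.0765]
ee_rot: [-0.098, 0.995, 0.001, 0.001]
ft_force: [-13.2, 8.7, 32.6]
grip_width: 0.143
grasp_force: 114.6
```

Request:
jog_arm(increments=[[0, 0, -0.003, 0, 0, 0, -1], [0, 0, -0.003, 0, 0, 0, 0], [0, 0, -0.003, 0, 0, 0, 0], [0, 0, -0.003, 0, 0, 0, 0.1], [0, 0, -0.003, 0, 0, 0, 0.1]])

```text
clock: 20.8
position: [0.503, -0.3033, 0.0766]
ee_rot: [-0.098, 0.995, 0.0, 0.001]
ft_force: [0.1, -0.9, -0.1]
grip_width: 0.549
grasp_force: 0.0
```

Request:
jog_arm(increments=[[0, 0, -0.01, 0, 0, 0, 0.1], [0, 0, -0.04, 0, 0, 0, 0.1], [0, 0, -0.08, 0, 0, 0, 0.1], [0, 0, -0.12, 0, 0, 0, 0.1], [0, 0, -0.15, 0, 0, 0, 0.1]])

```text
clock: 21.22
position: [0.503, -0.3041, 0.231]
ee_rot: [-0.098, 0.995, -0.0, 0.002]
ft_force: [-0.1, -0.7, 0.5]
grip_width: 0.55
grasp_force: 0.0
```

```bash
python3 - <<'E'
from h import *
s,w=pair('p21',(260,190,410,330),(150,80,400,380));o=get_obs();print(o['clock'],o['position'])
P=fcloud(w).reshape(-1,3);C=np.array([.5003,-.3029]);a=np.radians(11.35);M=np.array([[np.cos(a),np.sin(a)],[-np.sin(a),np.cos(a)]]);u=np.c_[(P[:,:2]-C)@M.T,P[:,2]]
q=u[(abs(u[:,0])<.055)&(abs(u[:,1])<.07)&(u[:,2]>.062)&(u[:,2]<.069)]
A=np.c_[q[:,:2],np.ones(len(q))];c,*_=np.linalg.lstsq(A,q[:,2],rcond=None);print('plate',len(q),c.round(4))
for sx in(-1,1):
    k=u[(abs(u[:,1])<.008)&(u[:,0]*sx>.054)&(u[:,0]*sx<.085)&(u[:,2]>.068)&(u[:,2]<.095)];print('catch',sx,len(k),np.percentile(k[:,0],[2,50,98]).round(4),np.percentile(k[:,2],[2,98]).round(4))
    for z in np.arange(.068,.086,.003):
        m=k[abs(k[:,2]-z)<.0015]; 
        if len(m)>3: print(z.round(3),len(m),np.percentile(m[:,0],[5,95]).round(4))
q=u[(abs(u[:,0]+.03)<.009)&(abs(u[:,1]-.042)<.009)&(u[:,2]>.12)&(u[:,2]<.135)];print('tip',len(q),q.mean(0).round(4))
E
```

```text
21.3167 [ 0.50480946 -0.30509353  0.23345329]
plate 6624 [-0.0032 -0.0017  0.0657]
catch -1 289 [-0.0727 -0.0653 -0.0576] [0.07   0.0833]
0.071 19 [-0.0585 -0.0575]
0.074 13 [-0.0586 -0.0586]
0.077 17 [-0.0598 -0.0594]
0.08 98 [-0.0727 -0.0606]
0.083 141 [-0.0727 -0.0616]
catch 1 303 [0.0582 0.0643 0.075 ] [0.0694 0.0829]
0.068 7 [0.0577 0.0586]
0.071 28 [0.0582 0.0599]
0.074 35 [0.0591 0.0611]
0.077 34 [0.0603 0.0622]
0.08 92 [0.0617 0.0751]
0.083 107 [0.0634 0.0745]
tip 504 [-0.0304  0.0419  0.128 ]
```

View pics/p21.png

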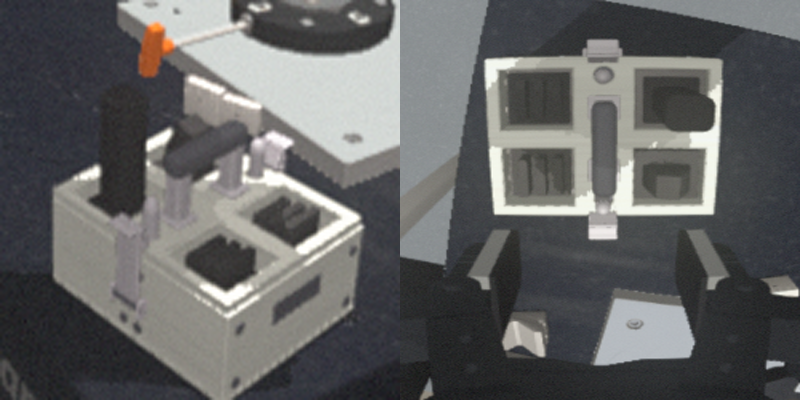

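The plate lies flat at z≈0.066, and both catch noses reach in to |x|≈58 mm, over the plate edge at 60.5 mm. The tall electrode stands upright through its window and the other three are in place.

```bash
python3 -c "
from h import *
print(workorder.hand_in())"
```

```text
the job is handed in; nothing more can be done
None
```

The job is handed in at about 21 s of the 64 s allowed: the tall electrode stands upright on its cell floor, the plate sits flush over both pins, both catches measure as closed over its edge, and the three other electrodes are still standing in their cells.

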